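# Load the dry bath and cover it

## Robot

A 7-joint arm with a two-finger parallel gripper is mounted at the origin on the work surface. World frame = base frame: x ahead of the robot, y to its left, z up, the work surface at z = 0. Lengths are in mm, angles in rad, forces in N, time in s.
With the tool pointing down it reaches from about 350 to 775 mm from the base axis. Payload 3.1 kg.
Tool frame: the origin (TCP) lies at the very end of the fingers, on their centre line; the grasp point (between the pads) lies bot.pinch_z behind it (bot.pinch_z is the distance from the TCP to the grasp point, in mm); z points along the fingers, y is the direction in which the jaws open and shut (so a half turn about z gives the same grasp; the last joint's range is limited). The gripper opens to 85 mm and grips with 20 to 120 N. Pads are 22 mm wide; open, the fingers measure 114 mm over their backs; the gripper's body (76 mm by 85 mm) begins 54 mm behind the grasp point. The pads swing forward as they close: fully open they stand 13 mm farther back than shut.
Start: joints at [1.096, 0.311, 0.014, 1.512, -0.004, 1.319, -0.027], TCP at [230.711, -499.29, 195.404] pointing down, gripper open.
Joint ranges: [-2.7, 2.7], [-0.3, 1.91], [-1.27, 1.3], [0.12, 2.57], [-1.44, 4.58], [0.2, 2.03], [-3.05, 3.05]. Speed limits (rad/s): [2.79, 2.79, 3.14, 3.14, 3.14, 3.14, 3.14].

## Interface

Orientations are given as a unit quaternion [x, y, z, w].
In Python, from bench import bot gives the robot as it stands.
- The arm moves only by the shell command python3 -m jog 'ROWS' [FORCE]. ROWS is JSON, a list of rows, each an object with "delta_rot": the turn, a rotation vector about the world's x, y, z in rad, a list of three; "travel": the shift along the world's x, y, z in m, a list of three; "hand": the finger opening in m, from 0 to 0.0854. A call has 1 to 12 rows; each row is the pose to reach, as a shift and turn from the pose commanded when the call began; what a row does not reach only later rows make up. A row lasts 1/12 s, in which the tool goes at most 41.7 mm and 7.16 degrees, less where a joint would pass 70% of its speed; a pose out of reach is approached as far as the arm can. A call with a gripper value outside its range is refused whole. The fingers move at their own pace and stop on an object; FORCE is the grip in N (left out, the last holds). Time passes only in rows, so rows that repeat a pose let the fingers close. It gives the time, the measured TCP pose, the force and the opening at its end, in the units of the state.
- bot.observe(): the state, without advancing time (a new reading comes with each control period).
- bot.camera(name): name is "scene" or "top" or "wrist"; returns the picture (384x512x3 uint8, blue, green, red); there is no depth.
- bot.camera_params(name): a dict with "mtx" (3x3 intrinsics, pixels), "world_from_camera" (4x4, takes a point from camera to world coordinates). Camera axes: x right, y down, z forward; pixel columns grow to the right and rows downward; lengths in mm; the calibration is good to about 2 mm. A picture is of the moment at which its call begins: read the wrist's pose just before it. camera_params takes no time and is no camera call; for the wrist camera it gives the pose at the moment of the call.
- bot.finish_job(): hands the job in, once; it reports no verdict.
The state is a dict: "time_s": time; "qpos": joint angles; "joint_velocities": joint speeds; "effort": joint torques, N m; "position": TCP position; "tool_rot": TCP orientation; "ft_force": force on the tool from outside, world axes, zero at the start; "moment": the same for the moment, N m; "opening": opening from 0.0 (shut) to 1.0 (fully open).
Only numpy, scipy, OpenCV 4.12 (cv2) and the standard library are available. Lean on these libraries where they do the work, as an engineer would, in place of code of your own. Each camera call takes 0.05 s, during which the arm holds its last target. There are 200 camera calls.

## Task

Take the lid off the dry bath and lay it flat on the green mat, then free the amber bottles that are jammed leaning in the yellow bin and stand every one of them upright on the floor of the bath's well. Then put the lid back so that it sits level and fully down on the rim all round, and finally press the start button fully down and let go. Leave the wash bottle, the tube rack and the beaker where they are.

Things in the scene. Friction and masses are not known exactly. Their poses are not given: they have to be found in the camera images.
- bath: Dry bath, fixed to the bench: a white housing 230 x 230 x 29 mm with an upright round aluminium well on it (212 mm outside, 200 mm inside diameter), open at the top under the lid, and a blue control block (75 x 140 mm, 85 mm high) on the -x side carrying the start button. Origin on the bench under the well's axis; z up.
- bath_rim (a point): Centre of the well's mouth, level with its rim, 158 mm above the bench.
- bath_floor (a point): Centre of the well's inner floor, 30 mm above the bench (128 mm below the rim).
- start (a joint): Start button on the control block, round red, 28 mm across: 0 at rest, 0.006 m fully pressed; springs back; about 5 N presses it fully down.
- start_top (a point): Centre of the start button's top face, which faces up; it sits 170 mm from the well's axis.
- lid_knob (a point): Loose lid, 0.35 kg: blue disc 224 mm across, 6 mm thick; grey round plug below it (190 mm across, 10 mm deep, 5 mm play all round in the well); black upright round knob on top (30 mm across, 45 mm tall). The point is the knob's centre half-way up: 28.5 mm above the disc's underside (which rests on the rim) and 38.5 mm above the plug's underside. z is the lid's axis. On the bath at the start.
- mat_top (a point): Green mat, fixed, 240 x 240 mm, 3 mm thick; the point is the centre of its upper face.
- bin: Yellow open bin, fixed, 72 mm (x) by 285 mm (y), 60 mm high, walls and floor 5 mm, split by three full-height walls into four stalls side by side along y, each 65 mm wide inside, for one bottle each. A bottle's foot is jammed in the bottom corner at the +x wall, its body rests on the top edge of the -x wall. Origin under its centre; -x faces the robot.
- bottle1_mid (a point): Amber bottle 1, 0.13 kg, 110 mm tall: body 40 mm across, 74 mm high, white cap 30 mm across from 78 mm up to the top. The point is on the axis half-way up (55 mm above the foot); z runs from foot to cap. May be absent. At the start it leans 26 degrees from upright in a stall of the bin, cap towards the bin's -x side, which the last 45 mm overhang. Drawn out along its axis it comes free.
- bottle2_mid (a point): Amber bottle 2, 0.13 kg, 110 mm tall: body 40 mm across, 74 mm high, white cap 30 mm across from 78 mm up to the top. The point is on the axis half-way up (55 mm above the foot); z runs from foot to cap. May be absent. At the start it leans 26 degrees from upright in a stall of the bin, cap towards the bin's -x side, which the last 45 mm overhang. Drawn out along its axis it comes free.
- bottle3_mid (a point): Amber bottle 3, 0.13 kg, 110 mm tall: body 40 mm across, 74 mm high, white cap 30 mm across from 78 mm up to the top. The point is on the axis half-way up (55 mm above the foot); z runs from foot to cap. May be absent. At the start it leans 26 degrees from upright in a stall of the bin, cap towards the bin's -x side, which the last 45 mm overhang. Drawn out along its axis it comes free.
- bottle4_mid (a point): Amber bottle 4, 0.13 kg, 110 mm tall: body 40 mm across, 74 mm high, white cap 30 mm across from 78 mm up to the top. The point is on the axis half-way up (55 mm above the foot); z runs from foot to cap. May be absent. At the start it leans 26 degrees from upright in a stall of the bin, cap towards the bin's -x side, which the last 45 mm overhang. Drawn out along its axis it comes free.
- wash: Bystander: white wash bottle with red collar, 64 mm across, 180 mm tall. Origin under its centre.
- rack: Bystander: blue tube rack 80 x 160 x 55 mm. Origin under its centre.
- beaker: Bystander: glass beaker 70 mm across, 90 mm tall. Origin under its centre.
Mind the look-alikes: they are no part of the job. Leave any pink or red look-alike of the part that bears bottle2_mid alone.

How it is judged (in metres and radians):
On the way, in this order (a step that is already met when the one before it is completed fails the run):
1. the lid lies flat on the green mat (horizontal distance between lid_knob and mat_top below 0.08 m and angle between lid_knob's own z axis and vertical below 0.06 rad and z of lid_knob in the frame of mat_top below 0.043 m), for 0.2 s.
2. every bottle stands upright on the floor of the well (angle between each of bottle1_mid, bottle2_mid, bottle3_mid, bottle4_mid's own z axis and vertical below 0.1 rad and horizontal distance between each of bottle1_mid, bottle2_mid, bottle3_mid, bottle4_mid and bath_floor below 0.085 m and z of bottle1_mid in the frame of bath_floor between 0.05 and 0.062 m and z of bottle2_mid in the frame of bath_floor between 0.05 and 0.062 m and z of bottle3_mid in the frame of bath_floor between 0.05 and 0.062 m and z of bottle4_mid in the frame of bath_floor between 0.05 and 0.062 m), for 0.2 s.
3. the lid is seated level on the rim and let go (horizontal distance between lid_knob and bath_rim below 0.01 m and angle between lid_knob's own z axis and vertical below 0.035 rad and z of lid_knob in the frame of bath_rim between 0.025 and 0.0315 m and contact force between the fingers and anything else below 0.1 N), for 0.2 s.
4. the start button is pressed with the lid seated (value of joint start above 0.0045 m and horizontal distance between lid_knob and bath_rim below 0.01 m and angle between lid_knob's own z axis and vertical below 0.035 rad and z of lid_knob in the frame of bath_rim between 0.025 and 0.0315 m), for 0.05 s.
At the end, for the whole second after the job is handed in: Every bottle that is present stands on the floor of the well within 0.1 rad of upright; the lid is centred on the rim within 10 mm, level within 0.035 rad, its underside within 3 mm of the rim; the start button has come back up (all of step 2 and horizontal distance between lid_knob and bath_rim below 0.01 m and angle between lid_knob's own z axis and vertical below 0.035 rad and z of lid_knob in the frame of bath_rim between 0.025 and 0.0315 m and value of joint start below 0.002 m); the robot touches nothing.
It fails at once if the wash bottle is moved more than 40 mm (distance of wash from where it was at the start of the episode above 0.04 m).
It fails at once if the tube rack is moved more than 40 mm (distance of rack from where it was at the start of the episode above 0.04 m).
It fails at once if the beaker is moved more than 40 mm (distance of beaker from where it was at the start of the episode above 0.04 m).
Of bottle1, bottle2, bottle3, bottle4 only 2 to 4 are there at a start; the rules pass over those that are not, and their reading is None.
At some moment in a run one of lid may be knocked a few centimetres aside while the robot is not near it.
It also fails if it takes over 210 s, if anything falls off the work surface, if the arm or the gripper's body presses on something with over 40 N, if the wrist force passes 120 N, or if a joint passes its speed limit or range.

## Working session

There is one attempt and no reset: what is moved stays moved. The work goes in short steps, Python scripts to look and compute and a shell command to move; the robot and the scene stay as the last step left them, time stands still between calls to the robot, and variables do not carry over. Pictures are saved under pics/ and viewed, about 12 in all and at most 16, crops included, and the job is handed in when it is done.

```bash
ls; mkdir -p pics; python3 - <<'E'
from bench import bot
import cv2
print(bot.pinch_z); print(bot.observe())
for n in("scene","top"):
    cv2.imwrite(f"pics/{n}0.png",bot.camera(n)); p=bot.camera_params(n); print(n,p["mtx"],p["world_from_camera"])
E
```

```text
pics
18.700000000000003
{'time_s': 0.0, 'qpos': array([ 1.09628522,  0.31170843,  0.01397934,  1.51308287, -0.0044021 ,
        1.31917438, -0.02718238]), 'joint_velocities': array([-0.00074434, -0.00016252,  0.0009646 , -0.00064731,  0.00010595,
        0.00036407,  0.00034044]), 'effort': array([ 4.09966824e-04, -3.79917955e+01,  1.45970802e-01, -2.30589312e+01,
        1.20570158e-02,  1.34409702e-02, -8.18056577e-06]), 'position': array([ 230.35517254, -498.53654713,  194.32016716]), 'tool_rot': array([ 9.76663527e-01,  2.14771934e-01, -2.95230745e-04, -1.13330791e-03]), 'ft_force': array([0.13794009, 0.42651818, 0.57110631]), 'moment': array([ 0.04463709, -0.02415237,  0.01506101]), 'opening': 0.9974157527179247}
scene [[450.97952448   0.         251.76412487]
 [  0.         450.97952448 191.65920598]
 [  0.           0.           1.        ]] [[-6.95458094e-01  5.28116516e-01 -4.87268904e-01  1.18496746e+03]
 [ 7.18310825e-01  5.29044157e-01 -4.51820582e-01  6.17011470e+02]
 [ 1.91728552e-02 -6.64232809e-01 -7.47279852e-01  1.15184185e+03]
 [ 0.00000000e+00  0.00000000e+00  0.00000000e+00  1.00000000e+00]]
top [[383.08961524   0.         256.96858263]
 [  0.         383.08961524 186.91613416]
 [  0.           0.           1.        ]] [[-5.37525593e-03 -9.80029596e-01  1.98779017e-01  3.12082725e+02]
 [-9.99968474e-01  4.10610850e-03 -6.79638439e-03  1.61788227e+01]
 [ 5.84444964e-03 -1.98809283e-01 -9.80020771e-01  1.33112853e+03]
 [ 0.00000000e+00  0.00000000e+00  0.00000000e+00  1.00000000e+00]]
```

View pics/scene0.png

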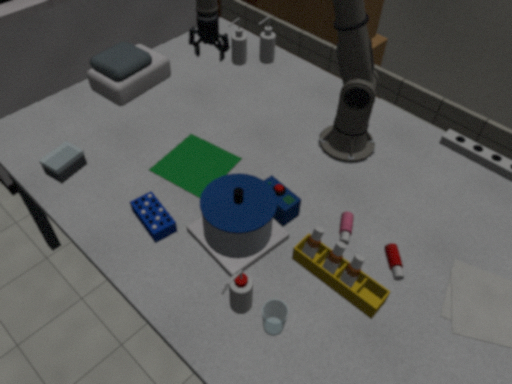

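View pics/top0.png

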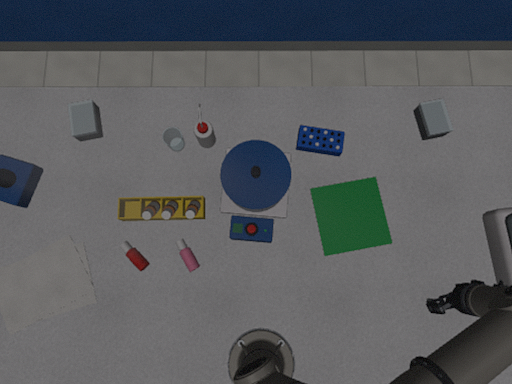

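The top view shows the lid with its knob at (256,172), the start button at (251,229) and the green mat at about (350,215). The yellow bin is at (162,208), with three leaning amber bottles whose caps are near (150,210), (169,210) and (191,210); its left stall is empty. A pink look-alike (189,257) and a red one (136,257) lie outside the bin, and I'll leave both alone.

```bash
cat >h.py <<'E'
from bench import bot
import cv2, numpy as np
def P(n): p=bot.camera_params(n); return p["mtx"],p["world_from_camera"]
def ray(n,uv,p=None):
    K,T=p or P(n); d=T[:3,:3]@np.linalg.solve(K,[uv[0],uv[1],1.]); return T[:3,3],d/np.linalg.norm(d)
def plane(n,uv,z,p=None):
    o,d=ray(n,uv,p); return (o+d*(z-o[2])/d[2]).round(1)
def blobs(m,amin=15):
    cs,_=cv2.findContours(m.astype(np.uint8),cv2.RETR_EXTERNAL,cv2.CHAIN_APPROX_NONE)
    return sorted([c for c in cs if cv2.contourArea(c)>=amin],key=lambda c:-cv2.contourArea(c))
def cen(c): m=cv2.moments(c); return (m["m10"]/m["m00"],m["m01"]/m["m00"])
def hsv(im,lo,hi): return cv2.inRange(cv2.cvtColor(im,cv2.COLOR_BGR2HSV),lo,hi)>0
def fit_disc(n,c,z):  # circle fitted to contour cast on plane z
    q=np.array([plane(n,x[0]+0.0,z)[:2] for x in c]); (x,y),r=cv2.minEnclosingCircle(q.astype(np.float32))
    A=np.c_[2*q,np.ones(len(q))]; s=np.linalg.lstsq(A,(q**2).sum(1),rcond=None)[0]
    return s[:2].round(1),round(float(np.sqrt(s[2]+s[:2]@s[:2])),1)
E
python3 - <<'E'
from h import *
im=cv2.imread("pics/top0.png")
for c in blobs(hsv(im,(105,120,30),(125,255,255)),300)[:5]: print("blue",np.round(cen(c)),cv2.contourArea(c),fit_disc("top",c,164) )
g=blobs(hsv(im,(45,100,40),(75,255,255)),300)[0]; print("mat",cen(g),plane("top",cen(g),3),[plane("top",q,3)[:2] for q in cv2.boxPoints(cv2.minAreaRect(g))])
for c in blobs(hsv(im,(0,130,60),(6,255,255))|hsv(im,(172,130,60),(180,255,255)),10): print("red",np.round(cen(c),1),cv2.contourArea(c),plane("top",cen(c),90))
y=hsv(im,(22,120,60),(34,255,255)).astype(np.uint8); y=cv2.morphologyEx(y,cv2.MORPH_CLOSE,np.ones((9,9)))
b=blobs(y,200)[0]; r=cv2.minAreaRect(b); print("bin",r,[plane("top",q,60)[:2] for q in cv2.boxPoints(r)])
big=cv2.resize(im[180:280,100:300],None,fx=4,fy=4,interpolation=cv2.INTER_CUBIC); cv2.imwrite("pics/crop1.png",cv2.convertScaleAbs(big,alpha=1.6))
k=hsv(im,(0,0,0),(180,255,45))[150:195,235:278]; 
for c in blobs(k,8): print("dark",np.array(cen(c))+[235,150],plane("top",np.array(cen(c))+[235,150],209))
E
```

```text
blue [255.  20.] 20398.5 (array([1174.7,    7.4]), 544.9)
blue [257. 174.] 3427.0 (array([591.9,   6.2]), 104.1)
blue [320. 140.] 1046.0 (array([ 700.4, -193.5]), 62.8)
blue [251. 229.] 894.5 (array([420.4,  26.4]), 54.8)
blue [ 11. 194.] 311.0 (array([528.3, 767.1]), 33.2)
mat (350.2741730279898, 215.9765753629696) [ 476.7 -318.     3. ] [array([ 574.7, -181. ]), array([ 623., -425.]), array([ 383.6, -455.3]), array([ 338.8, -219.5])]
red [136.2 259. ] 203.5 [331.5 392.5  90. ]
red [202.2 127.6] 52.0 [771.1 193.4  90. ]
red [251.  228.6] 49.0 [426.4  27.6  90. ]
bin ((160.5045623779297, 207.67933654785156), (22.761749267578125, 85.51036834716797), 88.53119659423828) [array([535.9, 476.2]), array([542.2, 189.4]), array([465.2, 185.8]), array([459.2, 469.2])]
dark [255.32125604 171.5942029 ] [586.8  13.1 209. ]
```

View pics/crop1.png

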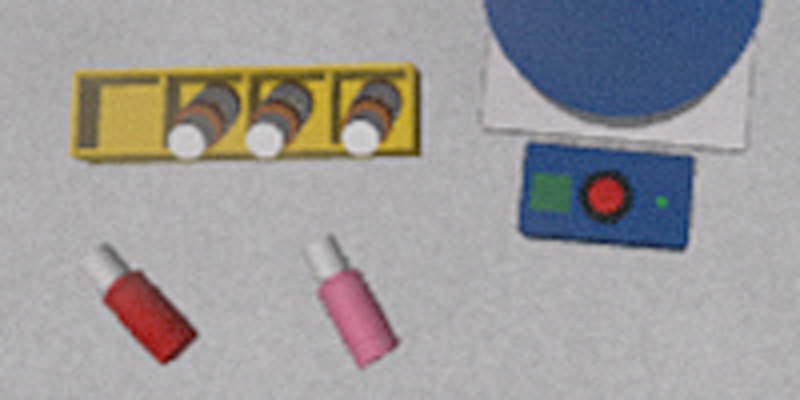

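The enlarged crop shows the leftmost stall empty and three amber bottles with white caps at crop (187,140), (264,140) and (360,137), leaning in the other stalls. These fit the description, because amber and in the bin is what the task names. The red and pink ones lie flat on the bench outside the bin.

```bash
cat >>h.py <<'E'
def tri(a,b):
    (o1,d1),(o2,d2)=a,b; M=sum(np.eye(3)-np.outer(d,d) for d in(d1,d2)); v=sum((np.eye(3)-np.outer(d,d))@o for o,d in((o1,d1),(o2,d2)))
    x=np.linalg.solve(M,v); return x.round(1), round(float(np.linalg.norm(np.cross(x-o1,d1))*2),1)
E
python3 - <<'E'
from h import *
t=cv2.imread("pics/top0.png"); s=cv2.imread("pics/scene0.png")
w=lambda im,v:hsv(im,(0,0,v),(180,60,255))
tc=[];r=(195,225,115,210)
for c in blobs(w(t[195:225,115:210],150),10): print("top cap",np.array(cen(c))+[115,195],cv2.contourArea(c)); tc.append(np.array(cen(c))+[115,195])
for c in blobs(w(s[225:300,300:385],130),8): print("scene cap",np.array(cen(c))+[300,225],cv2.contourArea(c))
k=hsv(s,(0,0,0),(180,255,45))[180:210,225:252]
for c in blobs(k,8): print("knob s",np.array(cen(c))+[225,180],cv2.boundingRect(c))
for c in blobs(hsv(s,(0,130,60),(6,255,255))|hsv(s,(172,130,60),(180,255,255)),10): print("red s",np.round(cen(c),1)); 
for u in tc: print(plane("top",u,112.7))
l=blobs(hsv(t,(105,120,30),(125,255,255)),300)[1]; print(cv2.fitEllipse(l)); q=[plane("top",x[0],164)[:2] for x in l]; print(cv2.minEnclosingCircle(np.float32(q)))
cv2.imwrite("pics/crop2.png",cv2.convertScaleAbs(cv2.resize(s[170:310,190:390],None,fx=4,fy=4,interpolation=cv2.INTER_CUBIC),alpha=1.6))
E
```

```text
knob s [238.  195.5] (9, 8, 9, 16)
red s [393.2 254.3]
red s [241.  279.9]
red s [279.  187.4]
((257.15509033203125, 174.07772827148438), (64.78707885742188, 68.95142364501953), 175.7007598876953)
((592.0263671875, 12.971609115600586), 110.2821044921875)
```

View pics/crop2.png

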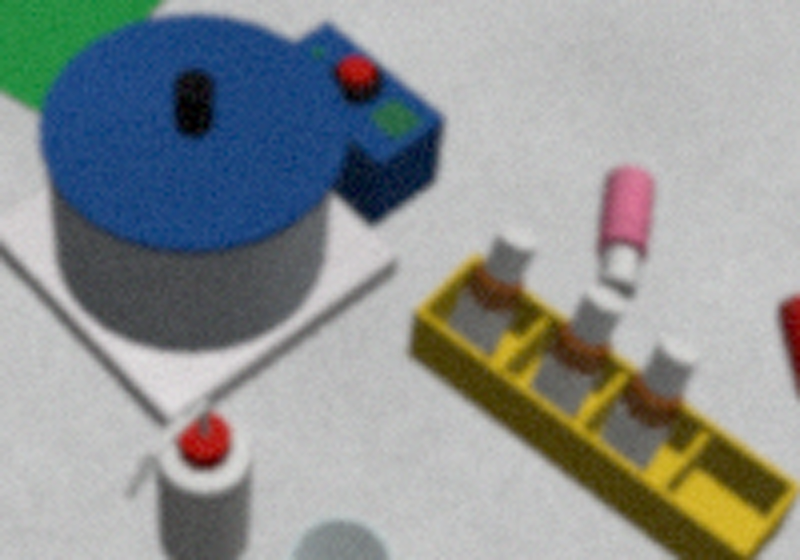

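The crop confirms three amber bottles. Their cap tops are at scene (319,229), (341,243) and (359,257), and the knob top is at scene (239,189). Next I triangulate them.

```bash
python3 - <<'E'
from h import *
for a,b in [((190,214.3),(319,229)),((166,215),(341,243.5)),((146.8,215),(358.8,257)),((255.3,171.6),(238.2,195.3)),((251,228.6),(279,187.4))]:
    print(tri(ray("top",a),ray("scene",b)))
for a in((190,214.3),(166,215),(146.8,215)): print(plane("top",a,112.7))
print("knob",plane("top",(255.3,171.6),186.5),plane("scene",(238.2,195.3),186.5))
E
```

```text
(array([471. , 223.6, 108.2]), 1.4)
(array([468.8, 300.1, 110.2]), 1.8)
(array([469.4, 361.8, 108.4]), 1.6)
(array([592.2,  13.8, 184.8]), 1.8)
(array([425.1,  28.1,  99.1]), 1.4)
[470.8 222.2 112.7]
[468.9 298.7 112.7]
[469.2 359.9 112.7]
knob [592.3  13.1 186.5] [592.7  15.7 186.5]
```

```bash
python3 -m jog '[{"delta_rot":[0,0,0],"travel":[0,0,0.04],"hand":0.07},{"delta_rot":[0,0,-0.1],"travel":[0.02,0.03,0.07],"hand":0.07},{"delta_rot":[0,0,-0.2],"travel":[0.04,0.06,0.09],"hand":0.07},{"delta_rot":[0,0,-0.3],"travel":[0.06,0.09,0.105],"hand":0.07},{"delta_rot":[0,0,-0.4],"travel":[0.08,0.12,0.125],"hand":0.07},{"delta_rot":[0,0,-0.433],"travel":[0.1,0.15,0.125],"hand":0.07},{"delta_rot":[0,0,-0.433],"travel":[0.12,0.18,0.125],"hand":0.07},{"delta_rot":[0,0,-0.433],"travel":[0.14,0.21,0.125],"hand":0.07},{"delta_rot":[0,0,-0.433],"travel":[0.16,0.24,0.125],"hand":0.07},{"delta_rot":[0,0,-0.433],"travel":[0.18,0.26,0.125],"hand":0.07},{"delta_rot":[0,0,-0.433],"travel":[0.18,0.26,0.125],"hand":0.07}]' 40
python3 -m jog '[{"delta_rot":[0,0,0],"travel":[0.022,0.031,0],"hand":0.07},{"delta_rot":[0,0,0],"travel":[0.044,0.062,0],"hand":0.07},{"delta_rot":[0,0,0],"travel":[0.066,0.093,0],"hand":0.07},{"delta_rot":[0,0,0],"travel":[0.088,0.124,0],"hand":0.07},{"delta_rot":[0,0,0],"travel":[0.11,0.155,0],"hand":0.07},{"delta_rot":[0,0,0],"travel":[0.132,0.186,0],"hand":0.07},{"delta_rot":[0,0,0],"travel":[0.154,0.217,0],"hand":0.07},{"delta_rot":[0,0,0],"travel":[0.182,0.253,0],"hand":0.07},{"delta_rot":[0,0,0],"travel":[0.182,0.253,0],"hand":0.07},{"delta_rot":[0,0,0],"travel":[0.182,0.253,0],"hand":0.07},{"delta_rot":[0,0,0],"travel":[0.182,0.253,0],"hand":0.07},{"delta_rot":[0,0,0],"travel":[0.182,0.253,0],"hand":0.07}]'
python3 - <<'E'
from h import *
o=bot.observe(); print(o["position"],o["tool_rot"],o["qpos"].round(2)); p=P("wrist"); print(p)
im=bot.camera("wrist"); cv2.imwrite("pics/w1.png",cv2.convertScaleAbs(im,alpha=1.5))
t=bot.camera("top"); cv2.imwrite("pics/t1.png",t)
E
```

```text
time_s: 1.02
position: [415.1, -231.7, 320.0]
tool_rot: [1.0, 0.007, 0.001, -0.002]
ft_force: [0.5, 1.2, -0.2]
opening: 0.813
time_s: 2.02
position: [592.3, 11.5, 320.4]
tool_rot: [1.0, -0.001, -0.0, 0.001]
ft_force: [-1.0, 0.2, -0.1]
opening: 0.821
[592.28642154  11.48487925 320.35115015] [ 9.99998493e-01 -1.48344834e-03 -2.67784910e-04  8.60871047e-04] [ 0.17  0.4  -0.35  1.1   0.14  1.66 -1.72]
(array([[302.18484404,   0.        , 257.62000131],
       [  0.        , 302.18484404, 191.12037949],
       [  0.        ,   0.        ,   1.        ]]), array([[-3.88905359e-03, -9.52435937e-01, -3.04714064e-01,
         6.71827102e+02],
       [-9.99990926e-01,  4.23392852e-03, -4.71023148e-04,
         1.15733019e+01],
       [ 1.73875694e-03,  3.04709467e-01, -9.52443761e-01,
         4.97506881e+02],
       [ 0.00000000e+00,  0.00000000e+00,  0.00000000e+00,
         1.00000000e+00]]))
```

View pics/w1.png

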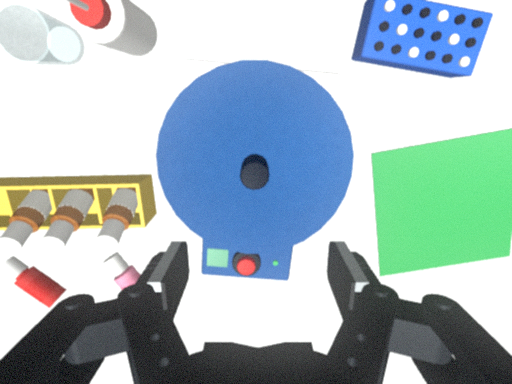

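The wrist view shows the knob at (255,173), well inside the blue disc, with the button at (246,265). I'll use this to refine the lid centre and the button.

```bash
python3 - <<'E'
from h import *
im=cv2.imread("pics/w1.png"); 
k=hsv(im,(0,0,0),(180,255,70))[150:200,230:282]; c=blobs(k,50)[0]; x,y,w,h=cv2.boundingRect(c); print(x+230,y+150,w,h); u=np.array(cen(c))+[230,150]
print("knob",u,plane("wrist",u,186.5))
m=hsv(im,(100,120,60),(125,255,255)).astype(np.uint8); m[240:]=0; c=blobs(m,5000)[0]
h=cv2.convexHull(c); h=h[(h[:,0,1]<225)]; print("disc",fit_disc("wrist",h,163))
r=blobs(hsv(im,(0,150,60),(6,255,255))[240:285,225:270],20)[0]; u=np.array(cen(r))+[225,240]; print("button",u,plane("wrist",u,98))
g=blobs(hsv(im,(45,100,40),(75,255,255)),3000)[0]; print([plane("wrist",q,3)[:2] for q in cv2.boxPoints(cv2.minAreaRect(g))])
E
```

```text
243 155 24 14
knob [254.67746289 160.14844804] [606.4  14.3 186.5]
disc (array([595.3,  14.8]), 109.9)
button [250.125      265.69166667] [426.1  23.2  98. ]
[array([ 580.4, -159.8]), array([ 617.4, -398.4]), array([ 394.5, -489.4]), array([ 346.4, -219.2])]
```

```bash
python3 -m jog '[{"delta_rot":[0,0,0],"travel":[0.001,0.002,-0.03],"hand":0.07},{"delta_rot":[0,0,0],"travel":[0.001,0.002,-0.06],"hand":0.07},{"delta_rot":[0,0,0],"travel":[0.001,0.002,-0.09],"hand":0.07},{"delta_rot":[0,0,0],"travel":[0.001,0.002,-0.115],"hand":0.07},{"delta_rot":[0,0,0],"travel":[0.001,0.002,-0.135],"hand":0.07},{"delta_rot":[0,0,0],"travel":[0.001,0.002,-0.148],"hand":0.07},{"delta_rot":[0,0,0],"travel":[0.001,0.002,-0.148],"hand":0.07},{"delta_rot":[0,0,0],"travel":[0.001,0.002,-0.148],"hand":0.0},{"delta_rot":[0,0,0],"travel":[0.001,0.002,-0.148],"hand":0.0},{"delta_rot":[0,0,0],"travel":[0.001,0.002,-0.148],"hand":0.0},{"delta_rot":[0,0,0],"travel":[0.001,0.002,-0.148],"hand":0.0},{"delta_rot":[0,0,0],"travel":[0.001,0.002,-0.148],"hand":0.0}]' 60
python3 -m jog '[{"delta_rot":[0,0,0],"travel":[0,0,0],"hand":0},{"delta_rot":[0,0,0],"travel":[0,0,0],"hand":0},{"delta_rot":[0,0,0],"travel":[0,0,0],"hand":0}]'
```

```text
time_s: 3.12
position: [594.4, 15.8, 173.6]
tool_rot: [1.0, -0.0, 0.001, -0.0]
ft_force: [0.1, -0.1, 2.6]
opening: 0.111
time_s: 3.37
position: [594.3, 15.8, 173.3]
tool_rot: [1.0, -0.0, 0.001, 0.0]
ft_force: [0.1, 0.5, 4.2]
opening: -0.003
```

The fingers shut fully, so the knob was missed. I'll look before moving.

```bash
python3 - <<'E'
from h import *
print(plane("wrist",(255,173),209))
w=bot.camera("wrist"); s=bot.camera("scene"); t=bot.camera("top"); cv2.imwrite("pics/t2.png",t)
a=cv2.convertScaleAbs(cv2.resize(w,(400,300)),alpha=1.5); b=cv2.convertScaleAbs(cv2.resize(s[120:270,150:350],(400,300)),alpha=1.6); c=cv2.convertScaleAbs(cv2.resize(t[120:270,160:360],(400,300)),alpha=1.6)
cv2.imwrite("pics/v2.png",np.vstack([np.hstack([a,b]),np.hstack([c,c*0])]))
E
```

```text
[637.7  17.1 209. ]
```

View pics/v2.png

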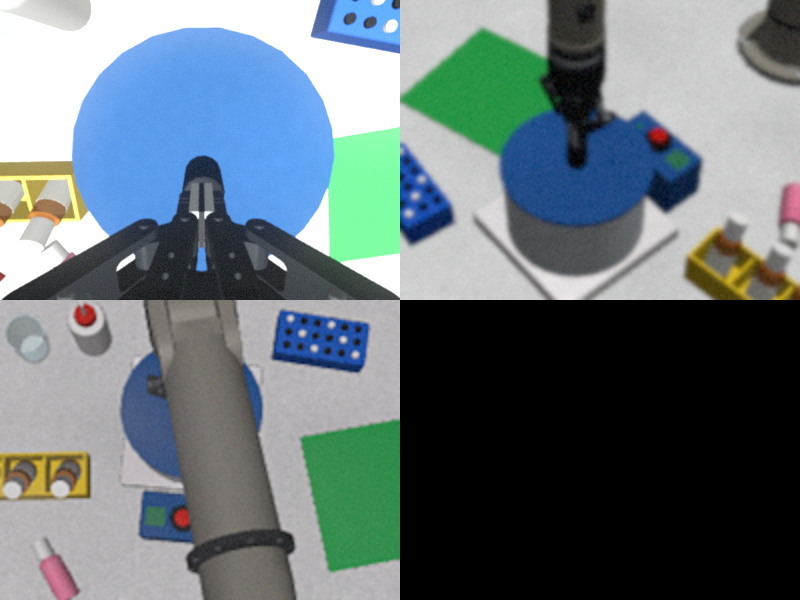

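The knob now shows beyond the closed fingers, at wrist (202,165) in the 400x300 tile, so the lid seems to have shifted in +x. I'll back up and measure again.

```bash
python3 -m jog '[{"delta_rot":[0,0,0],"travel":[-0.02,0,0.0],"hand":0},{"delta_rot":[0,0,0],"travel":[-0.03,0,0.03],"hand":0},{"delta_rot":[0,0,0],"travel":[-0.03,0,0.07],"hand":0.04},{"delta_rot":[0,0,0],"travel":[-0.03,0,0.11],"hand":0.07},{"delta_rot":[0,0,0],"travel":[-0.03,0,0.15],"hand":0.07},{"delta_rot":[0,0,0],"travel":[-0.03,0,0.15],"hand":0.07},{"delta_rot":[0,0,0],"travel":[-0.03,0,0.15],"hand":0.07},{"delta_rot":[0,0,0],"travel":[-0.03,0,0.15],"hand":0.07}]'
python3 - <<'E'
from h import *
p=P("wrist"); im=cv2.convertScaleAbs(bot.camera("wrist"),alpha=1.5); s=cv2.convertScaleAbs(bot.camera("scene"),alpha=1.6)
print(p[1][:3,3])
m=hsv(im,(100,120,60),(125,255,255)).astype(np.uint8); m[230:]=0; c=blobs(m,5000)[0]
h=cv2.convexHull(c); h=h[(h[:,0,1]<215)]; print("disc",fit_disc("wrist",h,163))
for v in(170,180,190,200,210,220): print(v,plane("wrist",(255,v),209),plane("wrist",(255,v),164))
cv2.imwrite("pics/v3.png",np.hstack([cv2.resize(im[100:280,150:350],(400,360)),cv2.resize(s[150:285,165:315],(400,360))]))
E
```

```text
time_s: 4.18
position: [563.3, 15.6, 321.4]
tool_rot: [1.0, -0.0, -0.001, 0.0]
ft_force: [-0.5, 0.4, 0.1]
opening: 0.814
[643.06265048  15.6591395  498.47536525]
disc (array([594.2,  14.5]), 109.2)
170 [571.3  18.  209. ] [560.1  18.4 164. ]
180 [561.1  18.  209. ] [548.3  18.4 164. ]
190 [550.7  18.1 209. ] [536.3  18.5 164. ]
200 [540.1  18.1 209. ] [524.   18.5 164. ]
210 [529.2  18.2 209. ] [511.5  18.6 164. ]
220 [518.1  18.2 209. ] [498.6  18.6 164. ]
```

View pics/v3.png

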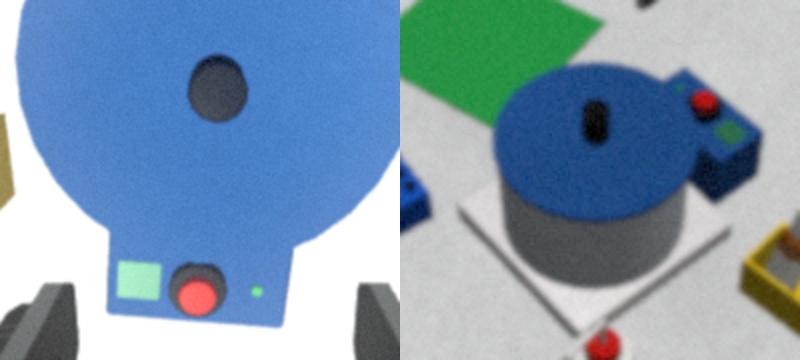

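```bash
python3 - <<'E'
import cv2,numpy as np
i=cv2.imread("pics/v2.png")
a=cv2.resize(i[130:300,120:290],(390,390),interpolation=cv2.INTER_CUBIC); b=cv2.resize(i[70:210,510:650],(390,390),interpolation=cv2.INTER_CUBIC)
cv2.imwrite("pics/v2z.png",cv2.convertScaleAbs(np.hstack([a,b]),alpha=1.7))
E
```

```text
(no output)
```

View pics/v2z.png

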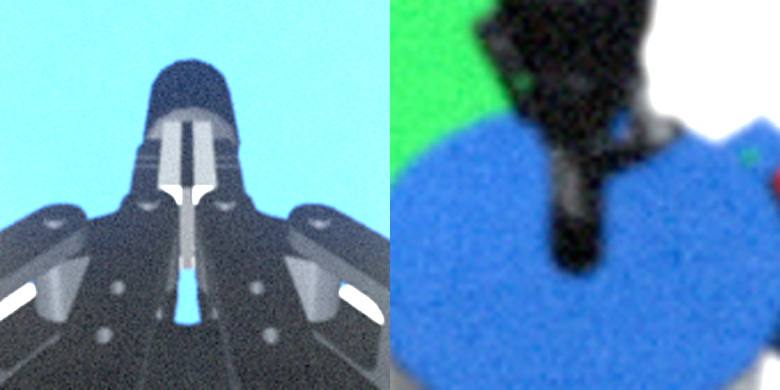

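The zoom settles it. The closed fingertips sit on top of the knob at z≈209 while the reported TCP is z≈173, so the real tips end about 36 mm short of the nominal TCP. The pad depth in the hover pictures agrees, so I'll allow for it: actual tip z ≈ TCP z + 36. I descend in two stages and watch the force.

```bash
python3 -m jog '[{"delta_rot":[0,0,0],"travel":[0.031,-0.001,-0.03],"hand":0.07},{"delta_rot":[0,0,0],"travel":[0.031,-0.001,-0.07],"hand":0.07},{"delta_rot":[0,0,0],"travel":[0.031,-0.001,-0.11],"hand":0.07},{"delta_rot":[0,0,0],"travel":[0.031,-0.001,-0.14],"hand":0.07},{"delta_rot":[0,0,0],"travel":[0.031,-0.001,-0.16],"hand":0.07},{"delta_rot":[0,0,0],"travel":[0.031,-0.001,-0.17],"hand":0.07},{"delta_rot":[0,0,0],"travel":[0.031,-0.001,-0.18],"hand":0.07},{"delta_rot":[0,0,0],"travel":[0.031,-0.001,-0.18],"hand":0.07}]' 60
python3 -m jog '[{"delta_rot":[0,0,0],"travel":[0,0,0],"hand":0},{"delta_rot":[0,0,0],"travel":[0,0,0],"hand":0},{"delta_rot":[0,0,0],"travel":[0,0,0],"hand":0},{"delta_rot":[0,0,0],"travel":[0,0,0],"hand":0},{"delta_rot":[0,0,0],"travel":[0,0,0],"hand":0},{"delta_rot":[0,0,0],"travel":[0,0,0],"hand":0},{"delta_rot":[0,0,0],"travel":[0,0,0],"hand":0},{"delta_rot":[0,0,0],"travel":[0,0,0],"hand":0}]'
```

```text
time_s: 4.95
position: [593.2, 14.5, 140.1]
tool_rot: [1.0, -0.0, -0.002, 0.0]
ft_force: [-0.7, 0.4, -0.2]
opening: 0.821
time_s: 5.62
position: [596.1, 14.8, 144.4]
tool_rot: [1.0, -0.0, 0.002, 0.0]
ft_force: [-0.4, -0.3, 6.0]
opening: 0.327
```

```bash
python3 -m jog '[{"delta_rot":[0,0,0],"travel":[0,0,0.01],"hand":0},{"delta_rot":[0,0,0],"travel":[0,0,0.02],"hand":0},{"delta_rot":[0,0,0],"travel":[0,0,0.03],"hand":0},{"delta_rot":[0,0,0],"travel":[0,0,0.05],"hand":0},{"delta_rot":[0,0,0],"travel":[0,0,0.07],"hand":0},{"delta_rot":[0,0,0],"travel":[0,0,0.09],"hand":0},{"delta_rot":[0,0,0],"travel":[0,0,0.09],"hand":0},{"delta_rot":[0,0,0],"travel":[0,0,0.09],"hand":0},{"delta_rot":[0,0,0],"travel":[0,0,0.09],"hand":0}]'
python3 - <<'E'
from h import *
w=bot.camera("wrist"); s=bot.camera("scene")
print(P("wrist")[1][:3,3])
cv2.imwrite("pics/v4.png",np.hstack([cv2.resize(cv2.convertScaleAbs(w,alpha=1.5),(400,300)),cv2.resize(cv2.convertScaleAbs(s[100:290,120:330],alpha=1.8),(332,300))]))
E
```

```text
time_s: 6.37
position: [593.6, 14.7, 231.1]
tool_rot: [1.0, 0.0, -0.001, 0.0]
ft_force: [-0.7, -0.4, -4.0]
opening: 0.333
[673.5262041   14.53303754 407.24501844]
```

View pics/v4.png

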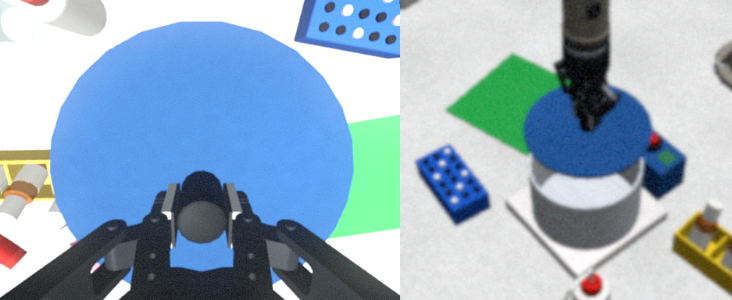

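The lid is held level by the knob, with the wrench at about 4 N matching its weight. I carry it to the mat.

```bash
python3 -m jog '[{"delta_rot":[0,0,0],"travel":[-0.004,-0.01,0.005],"hand":0},{"delta_rot":[0,0,0],"travel":[-0.012,-0.035,0.01],"hand":0},{"delta_rot":[0,0,0],"travel":[-0.022,-0.065,0.01],"hand":0},{"delta_rot":[0,0,0],"travel":[-0.034,-0.1,0.01],"hand":0},{"delta_rot":[0,0,0],"travel":[-0.046,-0.135,0.01],"hand":0},{"delta_rot":[0,0,0],"travel":[-0.058,-0.17,0.01],"hand":0},{"delta_rot":[0,0,0],"travel":[-0.07,-0.205,0.01],"hand":0},{"delta_rot":[0,0,0],"travel":[-0.082,-0.24,0.01],"hand":0},{"delta_rot":[0,0,0],"travel":[-0.094,-0.27,0.01],"hand":0},{"delta_rot":[0,0,0],"travel":[-0.104,-0.3,0],"hand":0},{"delta_rot":[0,0,0],"travel":[-0.112,-0.32,-0.01],"hand":0},{"delta_rot":[0,0,0],"travel":[-0.117,-0.333,-0.02],"hand":0}]' 80
python3 -m jog '[{"delta_rot":[0,0,0],"travel":[0,0,-0.03],"hand":0},{"delta_rot":[0,0,0],"travel":[0,0,-0.06],"hand":0},{"delta_rot":[0,0,0],"travel":[0,0,-0.09],"hand":0},{"delta_rot":[0,0,0],"travel":[0,0,-0.12],"hand":0},{"delta_rot":[0,0,0],"travel":[0,0,-0.15],"hand":0},{"delta_rot":[0,0,0],"travel":[0,0,-0.17],"hand":0},{"delta_rot":[0,0,0],"travel":[0,0,-0.185],"hand":0},{"delta_rot":[0,0,0],"travel":[0,0,-0.195],"hand":0},{"delta_rot":[0,0,0],"travel":[0,0,-0.195],"hand":0},{"delta_rot":[0,0,0],"travel":[0,0,-0.195],"hand":0}]'
python3 -m jog '[{"delta_rot":[0,0,0],"travel":[0,0,-0.004],"hand":0},{"delta_rot":[0,0,0],"travel":[0,0,-0.008],"hand":0},{"delta_rot":[0,0,0],"travel":[0,0,-0.011],"hand":0},{"delta_rot":[0,0,0],"travel":[0,0,-0.011],"hand":0},{"delta_rot":[0,0,0],"travel":[0,0,-0.011],"hand":0}]'
python3 -c "
from h import *
o=bot.observe();print(o['position'],o['qpos'].round(2),o['ft_force'])"
```

```text
time_s: 7.47
position: [474.3, -323.2, 211.6]
tool_rot: [1.0, -0.003, -0.001, 0.001]
ft_force: [-0.9, -0.7, -3.1]
opening: 0.329
time_s: 8.3
position: [477.7, -317.8, 17.3]
tool_rot: [1.0, 0.0, -0.0, -0.0]
ft_force: [-0.4, -0.4, -2.8]
opening: 0.328
time_s: 8.72
position: [477.7, -318.3, 6.5]
tool_rot: [1.0, -0.0, -0.0, -0.0]
ft_force: [0.9, -0.1, -2.6]
opening: 0.326
[ 477.65517115 -318.25750695    6.46720143] [ 0.7   0.54 -0.2   1.68  0.13  0.94 -1.12] [ 0.85629601 -0.10756959 -2.58819097]
```

```bash
python3 -m jog '[{"delta_rot":[0,0,0],"travel":[0,0,-0.003],"hand":0},{"delta_rot":[0,0,0],"travel":[0,0,-0.006],"hand":0},{"delta_rot":[0,0,0],"travel":[0,0,-0.006],"hand":0},{"delta_rot":[0,0,0],"travel":[0,0,-0.006],"hand":0}]'
python3 -m jog '[{"delta_rot":[0,0,0],"travel":[0,0,-0.002],"hand":0},{"delta_rot":[0,0,0],"travel":[0,0,-0.002],"hand":0},{"delta_rot":[0,0,0],"travel":[0,0,-0.002],"hand":0}]'
```

```text
time_s: 9.05
position: [477.5, -318.2, 0.1]
tool_rot: [1.0, -0.0, -0.0, -0.0]
ft_force: [-0.3, 0.9, -3.5]
opening: 0.329
time_s: 9.3
position: [477.9, -318.4, -0.5]
tool_rot: [1.0, -0.0, 0.0, 0.0]
ft_force: [-2.8, 1.4, 4.7]
opening: 0.325
```

```bash
python3 -m jog '[{"delta_rot":[0,0,0],"travel":[0,0,0],"hand":0.07},{"delta_rot":[0,0,0],"travel":[0,0,0],"hand":0.07},{"delta_rot":[0,0,0],"travel":[0,0,0],"hand":0.07},{"delta_rot":[0,0,0],"travel":[0,0,0],"hand":0.07},{"delta_rot":[0,0,0],"travel":[0,0,0],"hand":0.07},{"delta_rot":[0,0,0],"travel":[0,0,0.03],"hand":0.07},{"delta_rot":[0,0,0],"travel":[0,0,0.07],"hand":0.07},{"delta_rot":[0,0,0],"travel":[0,0,0.11],"hand":0.07},{"delta_rot":[0,0,0],"travel":[0,0,0.15],"hand":0.07},{"delta_rot":[0,0,0],"travel":[0,0,0.19],"hand":0.07},{"delta_rot":[0,0,0],"travel":[0,0,0.23],"hand":0.07},{"delta_rot":[0,0,0],"travel":[0,0,0.25],"hand":0.07}]'
python3 - <<'E'
from h import *
p=P("wrist"); w=cv2.convertScaleAbs(bot.camera("wrist"),alpha=1.5); s=bot.camera("scene"); t=bot.camera("top"); cv2.imwrite("pics/t4.png",t); cv2.imwrite("pics/s4.png",s)
m=hsv(w,(100,120,60),(125,255,255)).astype(np.uint8); m[240:]=0; c=blobs(m,5000)[0]; h=cv2.convexHull(c); h=h[h[:,0,1]<225]
for z in(10,13,16,19): print(z,fit_disc("wrist",h,z))
print(bot.observe()["position"])
cv2.imwrite("pics/v5.png",np.hstack([cv2.resize(w,(400,300)),cv2.resize(cv2.convertScaleAbs(s[100:290,120:330],alpha=1.8),(332,300))]))
E
```

```text
time_s: 10.3
position: [479.8, -319.4, 254.5]
tool_rot: [1.0, -0.0, 0.004, 0.003]
ft_force: [0.5, -0.3, 0.7]
opening: 0.819
10 (array([ 474.8, -317.4]), 111.4)
13 (array([ 475.3, -317.4]), 110.6)
16 (array([ 475.9, -317.4]), 109.8)
19 (array([ 476.5, -317.4]), 109.0)
[ 479.06680286 -318.92359447  250.76687733]
```

View pics/v5.png

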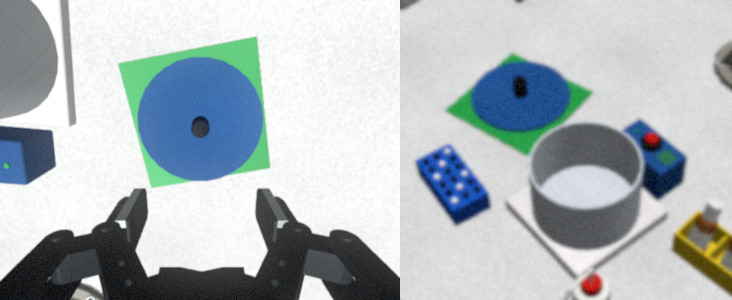

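The lid lies flat on the mat with its centre at (475.5,-317.4), and the well is open and empty. Next is bottle 1 at y≈222: I hover tilted 26° along its axis and check the cap in the wrist view.

```bash
python3 -m jog '[{"delta_rot":[0,0,0],"travel":[-0.002,0.02,0],"hand":0.05},{"delta_rot":[0,0,0],"travel":[-0.004,0.06,0],"hand":0.05},{"delta_rot":[0,0,0],"travel":[-0.006,0.1,0],"hand":0.05},{"delta_rot":[0,0,0],"travel":[-0.008,0.14,0],"hand":0.05},{"delta_rot":[0,0,0],"travel":[-0.01,0.18,0],"hand":0.05},{"delta_rot":[0,0,0],"travel":[-0.012,0.22,0],"hand":0.05},{"delta_rot":[0,0,0],"travel":[-0.014,0.26,0],"hand":0.05},{"delta_rot":[0,0,0],"travel":[-0.016,0.3,0],"hand":0.05},{"delta_rot":[0,0,0],"travel":[-0.018,0.34,0],"hand":0.05},{"delta_rot":[0,0,0],"travel":[-0.02,0.38,0],"hand":0.05},{"delta_rot":[0,0,0],"travel":[-0.022,0.42,0],"hand":0.05},{"delta_rot":[0,0,0],"travel":[-0.024,0.44,0],"hand":0.05}]' 40
python3 -m jog '[{"delta_rot":[0,-0.1,0],"travel":[0,0.03,0],"hand":0.05},{"delta_rot":[0,-0.2,0],"travel":[0,0.06,0],"hand":0.05},{"delta_rot":[0,-0.3,0],"travel":[0,0.09,0],"hand":0.05},{"delta_rot":[0,-0.4,0],"travel":[0,0.1,-0.03],"hand":0.05},{"delta_rot":[0,-0.454,0],"travel":[0,0.1,-0.06],"hand":0.05},{"delta_rot":[0,-0.454,0],"travel":[0,0.1,-0.1],"hand":0.05},{"delta_rot":[0,-0.454,0],"travel":[0,0.1,-0.1],"hand":0.05},{"delta_rot":[0,-0.454,0],"travel":[0,0.1,-0.1],"hand":0.05},{"delta_rot":[0,-0.454,0],"travel":[0,0.1,-0.1],"hand":0.05},{"delta_rot":[0,-0.454,0],"travel":[0,0.1,-0.1],"hand":0.05}]'
python3 - <<'E'
from h import *
o=bot.observe(); print(o["position"],o["tool_rot"],o["qpos"].round(2))
p=P("wrist"); print(p[1]); w=bot.camera("wrist"); cv2.imwrite("pics/w6raw.png",w); w=cv2.convertScaleAbs(w,alpha=1.3); cv2.imwrite("pics/w6.png",w)
E
```

```text
time_s: 11.45
position: [451.0, 127.8, 246.6]
tool_rot: [1.0, 0.004, -0.002, -0.001]
ft_force: [-0.9, 0.8, -0.8]
opening: 0.584
time_s: 12.28
position: [456.3, 223.0, 151.3]
tool_rot: [0.974, -0.001, 0.227, -0.001]
ft_force: [-1.0, 0.9, -0.2]
opening: 0.585
[456.2654688  222.95395081 151.29042225] [ 0.97388864 -0.0010357   0.22701898 -0.00149292] [ 0.    0.02 -0.72  2.09  0.46  0.73 -2.59]
[[-2.29384956e-03 -9.88926332e-01  1.48389512e-01  4.48758194e+02]
 [-9.99991850e-01  2.76146028e-03  2.94528850e-03  2.22292907e+02]
 [-3.32244510e-03 -1.48381547e-01 -9.88924607e-01  3.44474814e+02]
 [ 0.00000000e+00  0.00000000e+00  0.00000000e+00  1.00000000e+00]]
```

View pics/w6.png

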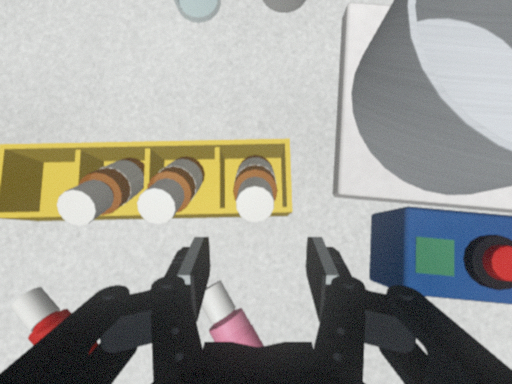

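The wrist view shows the cap tops at (255,203), (158,205) and (77,207) and the empty stall at the left, with the bin edge clear. Next I measure them.

```bash
python3 - <<'E'
from h import *
w=cv2.imread("pics/w6raw.png"); g=hsv(w,(0,0,165),(180,50,255)).astype(np.uint8); g[:180]=0; g[225:]=0;g[:,285:]=0
for c in blobs(g,100): print(np.round(cen(c),1),cv2.contourArea(c),cv2.boundingRect(c))
for u in((255,203),(158,205),(77,207)): print(plane("wrist",u,112.7), plane("wrist",u,109))
for u in((0,144),(291,140),(291,213),(0,218)): print("bin",plane("wrist",u,60))
E
```

```text
[165.6 210.3] 1336.0 (136, 189, 106, 36)
[255.  205.2] 1035.0 (236, 187, 38, 38)
[ 75.4 207.9] 981.0 (57, 191, 38, 34)
[113.4 222.5] 114.5 (90, 220, 47, 5)
[474.3 225.  112.7] [474.7 225.  109. ]
[473.  299.8 112.7] [473.4 301.1 109. ]
[471.6 362.3 112.7] [472.  364.6 109. ]
bin [538.8 475.   60. ]
bin [541.9 190.4  60. ]
bin [470.6 191.7  60. ]
bin [466.6 466.   60. ]
```

```bash
python3 -m jog '[{"delta_rot":[0,0,0],"travel":[-0.002,0.001,0],"hand":0.05},{"delta_rot":[0,0,0],"travel":[0.012,0.001,-0.03],"hand":0.05},{"delta_rot":[0,0,0],"travel":[0.022,0.001,-0.05],"hand":0.05},{"delta_rot":[0,0,0],"travel":[0.032,0.001,-0.07],"hand":0.05},{"delta_rot":[0,0,0],"travel":[0.041,0.001,-0.088],"hand":0.05},{"delta_rot":[0,0,0],"travel":[0.049,0.001,-0.104],"hand":0.05},{"delta_rot":[0,0,0],"travel":[0.049,0.001,-0.104],"hand":0.05},{"delta_rot":[0,0,0],"travel":[0.049,0.001,-0.104],"hand":0.05}]' 40
python3 -m jog '[{"delta_rot":[0,0,0],"travel":[0,0,0],"hand":0},{"delta_rot":[0,0,0],"travel":[0,0,0],"hand":0},{"delta_rot":[0,0,0],"travel":[0,0,0],"hand":0},{"delta_rot":[0,0,0],"travel":[0,0,0],"hand":0},{"delta_rot":[0,0,0],"travel":[0,0,0],"hand":0},{"delta_rot":[0,0,0],"travel":[0,0,0],"hand":0}]'
python3 - <<'E'
from h import *
w=bot.camera("wrist"); s=bot.camera("scene"); 
cv2.imwrite("pics/v7.png",np.hstack([cv2.resize(cv2.convertScaleAbs(w,alpha=1.5),(400,300)),cv2.resize(cv2.convertScaleAbs(s[190:310,260:400],alpha=1.8),(350,300))]))
E
```

```text
time_s: 13.0
position: [503.1, 222.8, 44.6]
tool_rot: [0.974, -0.0, 0.225, -0.0]
ft_force: [-0.8, 0.9, -0.0]
opening: 0.585
time_s: 13.5
position: [504.2, 224.7, 47.1]
tool_rot: [0.974, 0.0, 0.227, -0.001]
ft_force: [-2.2, 0.7, 6.0]
opening: 0.34
```

View pics/v7.png

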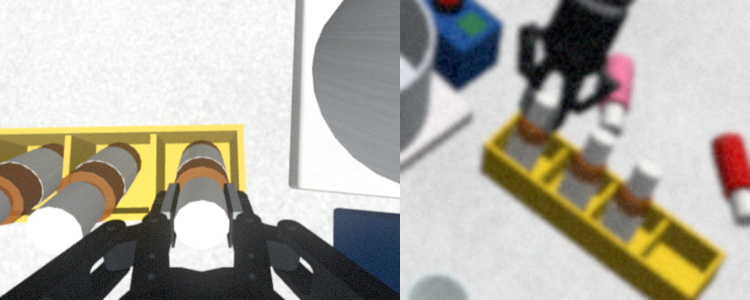

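Bottle 1's cap is firmly between the pads (opening 29 mm). I draw it out along its axis, stand it upright and carry it over the well.

```bash
python3 -m jog '[{"delta_rot":[0,0,0],"travel":[-0.005,0,0.01],"hand":0},{"delta_rot":[0,0,0],"travel":[-0.015,0,0.031],"hand":0},{"delta_rot":[0,0,0],"travel":[-0.025,0,0.051],"hand":0},{"delta_rot":[0,0,0],"travel":[-0.037,0,0.076],"hand":0},{"delta_rot":[0,0,0],"travel":[-0.05,0,0.103],"hand":0},{"delta_rot":[0,0.1,0],"travel":[-0.05,0,0.13],"hand":0},{"delta_rot":[0,0.2,0],"travel":[-0.05,0,0.155],"hand":0},{"delta_rot":[0,0.3,0],"travel":[-0.05,0,0.175],"hand":0},{"delta_rot":[0,0.4,0],"travel":[-0.05,0,0.185],"hand":0},{"delta_rot":[0,0.454,0],"travel":[-0.05,0,0.19],"hand":0},{"delta_rot":[0,0.454,0],"travel":[-0.05,0,0.19],"hand":0},{"delta_rot":[0,0.454,0],"travel":[-0.05,0,0.19],"hand":0}]' 80
python3 -m jog '[{"delta_rot":[0,0,0],"travel":[0.01,-0.01,0],"hand":0},{"delta_rot":[0,0,0],"travel":[0.03,-0.033,0],"hand":0},{"delta_rot":[0,0,0],"travel":[0.052,-0.058,0],"hand":0},{"delta_rot":[0,0,0],"travel":[0.075,-0.084,0],"hand":0},{"delta_rot":[0,0,0],"travel":[0.098,-0.11,0],"hand":0},{"delta_rot":[0,0,0],"travel":[0.121,-0.136,0],"hand":0},{"delta_rot":[0,0,0],"travel":[0.144,-0.162,0],"hand":0},{"delta_rot":[0,0,0],"travel":[0.165,-0.186,0],"hand":0},{"delta_rot":[0,0,0],"travel":[0.18,-0.203,0],"hand":0},{"delta_rot":[0,0,0],"travel":[0.187,-0.21,0],"hand":0},{"delta_rot":[0,0,0],"travel":[0.187,-0.21,0],"hand":0},{"delta_rot":[0,0,0],"travel":[0.187,-0.21,0],"hand":0}]'
python3 - <<'E'
from h import *
o=bot.observe(); print(o["position"],o["tool_rot"],o["qpos"].round(2))
w=bot.camera("wrist"); s=bot.camera("scene"); cv2.imwrite("pics/w8raw.png",w)
cv2.imwrite("pics/v8.png",np.hstack([cv2.resize(cv2.convertScaleAbs(w,alpha=1.5),(400,300)),cv2.resize(cv2.convertScaleAbs(s[110:280,150:350],alpha=1.8),(353,300))]))
E
```

```text
time_s: 14.6
position: [452.4, 222.4, 233.5]
tool_rot: [1.0, -0.0, -0.001, -0.0]
ft_force: [-1.4, 1.4, -1.8]
opening: 0.335
time_s: 15.6
position: [638.4, 14.1, 234.1]
tool_rot: [1.0, 0.001, -0.001, -0.001]
ft_force: [0.4, 0.9, -1.0]
opening: 0.334
[638.36387063  14.12049176 234.1081099 ] [ 9.99999181e-01  7.87667597e-04 -8.37895182e-04 -5.62541330e-04] [ 0.28  0.55 -0.57  1.14  0.28  1.53 -1.81]
```

View pics/v8.png

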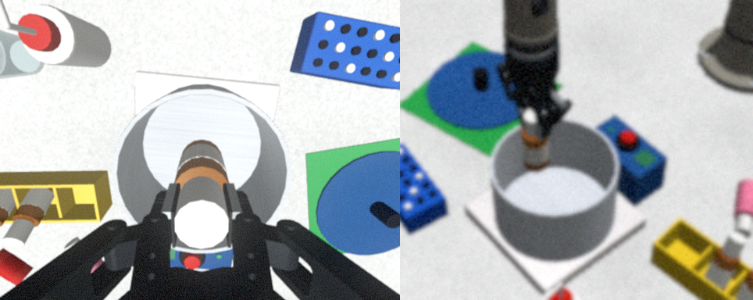

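Bottle 1 hangs upright over the well. I lower it towards the floor.

```bash
python3 -m jog '[{"delta_rot":[0,0,0],"travel":[0.003,0,-0.03],"hand":0},{"delta_rot":[0,0,0],"travel":[0.003,0,-0.06],"hand":0},{"delta_rot":[0,0,0],"travel":[0.003,0,-0.09],"hand":0},{"delta_rot":[0,0,0],"travel":[0.003,0,-0.12],"hand":0},{"delta_rot":[0,0,0],"travel":[0.003,0,-0.14],"hand":0},{"delta_rot":[0,0,0],"travel":[0.003,0,-0.15],"hand":0},{"delta_rot":[0,0,0],"travel":[0.003,0,-0.155],"hand":0},{"delta_rot":[0,0,0],"travel":[0.003,0,-0.155],"hand":0},{"delta_rot":[0,0,0],"travel":[0.003,0,-0.155],"hand":0}]'
python3 -m jog '[{"delta_rot":[0,0,0],"travel":[0,0,-0.003],"hand":0},{"delta_rot":[0,0,0],"travel":[0,0,-0.006],"hand":0},{"delta_rot":[0,0,0],"travel":[0,0,-0.008],"hand":0},{"delta_rot":[0,0,0],"travel":[0,0,-0.008],"hand":0},{"delta_rot":[0,0,0],"travel":[0,0,-0.008],"hand":0}]'
```

```text
time_s: 16.45
position: [643.7, 13.7, 81.2]
tool_rot: [1.0, 0.0, 0.001, -0.0]
ft_force: [0.4, -0.1, -1.5]
opening: 0.333
time_s: 16.87
position: [642.7, 12.6, 71.4]
tool_rot: [1.0, -0.0, -0.0, 0.0]
ft_force: [-0.4, -0.3, -2.2]
opening: 0.333
```

```bash
python3 -m jog '[{"delta_rot":[0,0,0],"travel":[0,0,-0.003],"hand":0},{"delta_rot":[0,0,0],"travel":[0,0,-0.003],"hand":0},{"delta_rot":[0,0,0],"travel":[0,0,-0.003],"hand":0}]'; python3 -m jog '[{"delta_rot":[0,0,0],"travel":[0,0,-0.003],"hand":0},{"delta_rot":[0,0,0],"travel":[0,0,-0.003],"hand":0},{"delta_rot":[0,0,0],"travel":[0,0,-0.003],"hand":0}]'
```

```text
time_s: 17.12
position: [643.0, 12.8, 68.5]
tool_rot: [1.0, -0.0, 0.0, -0.0]
ft_force: [-0.5, -0.1, -0.8]
opening: 0.333
time_s: 17.37
position: [643.3, 12.9, 68.4]
tool_rot: [1.0, -0.0, 0.001, 0.0]
ft_force: [-2.7, 0.0, 9.3]
opening: 0.335
```

Contact is at TCP z 68.4, with foot on floor as predicted. I release and lift.

```bash
python3 -m jog '[{"delta_rot":[0,0,0],"travel":[0,0,0.002],"hand":0},{"delta_rot":[0,0,0],"travel":[0,0,0.002],"hand":0.044},{"delta_rot":[0,0,0],"travel":[0,0,0.002],"hand":0.044},{"delta_rot":[0,0,0],"travel":[0,0,0.002],"hand":0.044},{"delta_rot":[0,0,0],"travel":[0,0,0.002],"hand":0.044},{"delta_rot":[0,0,0],"travel":[0,0,0.012],"hand":0.044},{"delta_rot":[0,0,0],"travel":[0,0,0.032],"hand":0.044},{"delta_rot":[0,0,0],"travel":[0,0,0.07],"hand":0.044},{"delta_rot":[0,0,0],"travel":[0,0,0.11],"hand":0.044},{"delta_rot":[0,0,0],"travel":[0,0,0.15],"hand":0.044},{"delta_rot":[0,0,0],"travel":[0,0,0.17],"hand":0.044},{"delta_rot":[0,0,0],"travel":[0,0,0.17],"hand":0.044}]' 40
python3 - <<'E'
from h import *
o=bot.observe(); print(o["position"])
w=bot.camera("wrist"); cv2.imwrite("pics/w9raw.png",w)
g=hsv(w,(0,0,120),(180,60,255)).astype(np.uint8)
p=P("wrist"); K,T=p
def proj(x): q=np.linalg.inv(T)@np.r_[x,1]; return (K@(q[:3]/q[2]))[:2].round(0)
print("expected cap top px",proj([643,13,140]),"foot",proj([643,13,30]))
t=bot.camera("top"); cv2.imwrite("pics/t9.png",t)
E
```

```text
time_s: 18.37
position: [646.2, 14.0, 243.4]
tool_rot: [1.0, -0.0, 0.007, -0.001]
ft_force: [0.4, 0.1, -0.3]
opening: 0.515
[646.19414754  14.01812114 243.41668185]
expected cap top px [258. 185.] foot [258. 161.]
```

```bash
python3 -m jog '[{"delta_rot":[0,0,0],"travel":[-0.01,0.018,0],"hand":0.05},{"delta_rot":[0,0,0],"travel":[-0.028,0.051,0],"hand":0.05},{"delta_rot":[0,0,0],"travel":[-0.046,0.084,0],"hand":0.05},{"delta_rot":[0,0,0],"travel":[-0.064,0.117,0],"hand":0.05},{"delta_rot":[0,0,0],"travel":[-0.082,0.15,0],"hand":0.05},{"delta_rot":[0,0,0],"travel":[-0.1,0.183,0],"hand":0.05},{"delta_rot":[0,0,0],"travel":[-0.118,0.216,0],"hand":0.05},{"delta_rot":[0,0,0],"travel":[-0.136,0.249,0],"hand":0.05},{"delta_rot":[0,0,0],"travel":[-0.154,0.282,0],"hand":0.05},{"delta_rot":[0,0,0],"travel":[-0.172,0.315,0],"hand":0.05},{"delta_rot":[0,0,0],"travel":[-0.191,0.348,0],"hand":0.05},{"delta_rot":[0,0,0],"travel":[-0.191,0.348,0],"hand":0.05}]'
python3 -m jog '[{"delta_rot":[0,-0.1,0],"travel":[0,0,-0.01],"hand":0.05},{"delta_rot":[0,-0.2,0],"travel":[0,0,-0.02],"hand":0.05},{"delta_rot":[0,-0.3,0],"travel":[0,0,-0.03],"hand":0.05},{"delta_rot":[0,-0.4,0],"travel":[0,0,-0.05],"hand":0.05},{"delta_rot":[0,-0.454,0],"travel":[0,0,-0.07],"hand":0.05},{"delta_rot":[0,-0.454,0],"travel":[0,0,-0.086],"hand":0.05},{"delta_rot":[0,-0.454,0],"travel":[0,0,-0.086],"hand":0.05},{"delta_rot":[0,-0.454,0],"travel":[0,0,-0.086],"hand":0.05},{"delta_rot":[0,-0.454,0],"travel":[0,0,-0.086],"hand":0.05}]'
python3 - <<'E'
from h import *
o=bot.observe(); print(o["position"],o["tool_rot"],o["qpos"].round(2))
w=bot.camera("wrist"); cv2.imwrite("pics/w10raw.png",w); im=w.copy()
g=hsv(w,(0,0,165),(180,50,255)).astype(np.uint8); g[:180]=0; g[240:]=0
for c in blobs(g,100): u=cen(c); print(np.round(u,1),cv2.contourArea(c),cv2.boundingRect(c),plane("wrist",u,112.7))
E
```

```text
time_s: 19.47
position: [442.3, 369.6, 234.1]
tool_rot: [1.0, 0.008, -0.004, -0.003]
ft_force: [-1.3, 1.5, 0.2]
opening: 0.587
time_s: 20.22
position: [452.8, 360.6, 150.0]
tool_rot: [0.974, -0.001, 0.225, -0.0]
ft_force: [-0.3, 0.2, 0.6]
opening: 0.586
[452.78108997 360.64835436 149.97583627] [ 9.74315183e-01 -7.79972286e-04  2.25187227e-01 -1.68289389e-04] [-0.41  0.25 -0.64  1.87  0.68  0.93 -2.96]
[252.9 202.2] 887.0 (235, 186, 37, 34) [471.6 364.7 112.7]
[333.2 200.5] 825.0 (316, 184, 36, 34) [472.7 302.9 112.7]
```

The cap of bottle 3 is at (471.6, 364). Joint 7 is near its limit, so I also turn the jaws 0.25 rad about the tool axis, which doesn't matter on a round cap. Then I go in.

```bash
python3 -m jog '[{"delta_rot":[-0.055,0,0.112],"travel":[0,0.003,0],"hand":0.05},{"delta_rot":[-0.11,0,0.225],"travel":[0,0.003,0],"hand":0.05},{"delta_rot":[-0.11,0,0.225],"travel":[0.004,0.003,-0.008],"hand":0.05},{"delta_rot":[-0.11,0,0.225],"travel":[0.012,0.003,-0.025],"hand":0.05},{"delta_rot":[-0.11,0,0.225],"travel":[0.022,0.003,-0.045],"hand":0.05},{"delta_rot":[-0.11,0,0.225],"travel":[0.032,0.003,-0.066],"hand":0.05},{"delta_rot":[-0.11,0,0.225],"travel":[0.042,0.003,-0.086],"hand":0.05},{"delta_rot":[-0.11,0,0.225],"travel":[0.05,0.003,-0.103],"hand":0.05},{"delta_rot":[-0.11,0,0.225],"travel":[0.05,0.003,-0.103],"hand":0.05},{"delta_rot":[-0.11,0,0.225],"travel":[0.05,0.003,-0.103],"hand":0.05}]' 40
python3 -c "
from h import *
o=bot.observe();print(o['position'],o['qpos'].round(2),o['ft_force'])"
python3 -m jog '[{"delta_rot":[0,0,0],"travel":[0,0,0],"hand":0},{"delta_rot":[0,0,0],"travel":[0,0,0],"hand":0},{"delta_rot":[0,0,0],"travel":[0,0,0],"hand":0},{"delta_rot":[0,0,0],"travel":[0,0,0],"hand":0},{"delta_rot":[0,0,0],"travel":[0,0,0],"hand":0},{"delta_rot":[0,0,0],"travel":[0,0,0],"hand":0}]'
```

```text
time_s: 21.1
position: [502.3, 362.7, 45.5]
tool_rot: [0.967, 0.12, 0.223, 0.029]
ft_force: [0.6, 0.6, 0.4]
opening: 0.583
[502.26635192 362.70671156  45.52962683] [-0.43  0.45 -0.56  1.9   0.92  0.78 -2.89] [0.59273047 0.62772663 0.40428374]
time_s: 21.6
position: [502.1, 365.3, 48.0]
tool_rot: [0.966, 0.122, 0.225, 0.027]
ft_force: [-1.5, 0.4, 5.4]
opening: 0.34
```

```bash
python3 -m jog '[{"delta_rot":[0,0,0],"travel":[-0.005,0,0.01],"hand":0},{"delta_rot":[0,0,0],"travel":[-0.015,0,0.031],"hand":0},{"delta_rot":[0,0,0],"travel":[-0.025,0,0.051],"hand":0},{"delta_rot":[0,0,0],"travel":[-0.037,0,0.076],"hand":0},{"delta_rot":[0,0,0],"travel":[-0.05,0,0.103],"hand":0},{"delta_rot":[0,0.1,0],"travel":[-0.05,0,0.13],"hand":0},{"delta_rot":[0,0.2,0],"travel":[-0.05,0,0.155],"hand":0},{"delta_rot":[0,0.3,0],"travel":[-0.05,0,0.175],"hand":0},{"delta_rot":[0,0.4,0],"travel":[-0.05,0,0.185],"hand":0},{"delta_rot":[0,0.454,0],"travel":[-0.05,0,0.19],"hand":0},{"delta_rot":[0,0.454,0],"travel":[-0.05,0,0.19],"hand":0},{"delta_rot":[0,0.454,0],"travel":[-0.05,0,0.19],"hand":0}]' 80
python3 -m jog '[{"delta_rot":[0,0,0],"travel":[0.006,-0.015,0],"hand":0},{"delta_rot":[0,0,0],"travel":[0.017,-0.045,0],"hand":0},{"delta_rot":[0,0,0],"travel":[0.029,-0.077,0],"hand":0},{"delta_rot":[0,0,0],"travel":[0.042,-0.11,0],"hand":0},{"delta_rot":[0,0,0],"travel":[0.055,-0.143,0],"hand":0},{"delta_rot":[0,0,0],"travel":[0.068,-0.176,0],"hand":0},{"delta_rot":[0,0,0],"travel":[0.081,-0.209,0],"hand":0},{"delta_rot":[0,0,0],"travel":[0.093,-0.242,0],"hand":0},{"delta_rot":[0,0,0],"travel":[0.105,-0.275,0],"hand":0},{"delta_rot":[0,0,0],"travel":[0.118,-0.307,0],"hand":0},{"delta_rot":[0,0,0],"travel":[0.118,-0.307,0],"hand":0},{"delta_rot":[0,0,0],"travel":[0.118,-0.307,0],"hand":0}]'
python3 - <<'E'
from h import *
o=bot.observe(); print(o["position"],o["tool_rot"],o["qpos"].round(2))
w=bot.camera("wrist"); s=bot.camera("scene"); cv2.imwrite("pics/w11raw.png",w)
cv2.imwrite("pics/v11.png",np.hstack([cv2.resize(cv2.convertScaleAbs(w,alpha=1.3),(400,300)),cv2.resize(cv2.convertScaleAbs(s[110:280,150:350],alpha=1.6),(353,300))]))
E
```

```text
time_s: 22.6
position: [451.5, 362.9, 235.2]
tool_rot: [0.992, 0.124, -0.001, 0.001]
ft_force: [-0.1, 0.7, -2.0]
opening: 0.337
time_s: 23.6
position: [568.1, 54.6, 234.9]
tool_rot: [0.992, 0.123, -0.002, 0.001]
ft_force: [-0.8, 0.8, -1.7]
opening: 0.329
[568.0813223   54.59846426 234.94351091] [ 9.92368422e-01  1.23295058e-01 -1.53787660e-03  9.37582188e-04] [ 0.31  0.41 -0.63  1.36  0.24  1.46 -1.64]
```

View pics/v11.png

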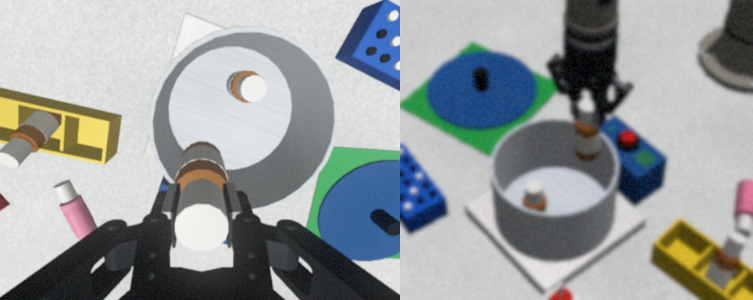

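Bottle 1 stands upright in the well, with its cap at wrist (253,88). The second bottle hangs upright, so I lower it.

```bash
python3 -m jog '[{"delta_rot":[0,0,0],"travel":[0.002,0.001,-0.03],"hand":0},{"delta_rot":[0,0,0],"travel":[0.002,0.001,-0.06],"hand":0},{"delta_rot":[0,0,0],"travel":[0.002,0.001,-0.09],"hand":0},{"delta_rot":[0,0,0],"travel":[0.002,0.001,-0.12],"hand":0},{"delta_rot":[0,0,0],"travel":[0.002,0.001,-0.14],"hand":0},{"delta_rot":[0,0,0],"travel":[0.002,0.001,-0.15],"hand":0},{"delta_rot":[0,0,0],"travel":[0.002,0.001,-0.158],"hand":0},{"delta_rot":[0,0,0],"travel":[0.002,0.001,-0.163],"hand":0},{"delta_rot":[0,0,0],"travel":[0.002,0.001,-0.163],"hand":0},{"delta_rot":[0,0,0],"travel":[0.002,0.001,-0.163],"hand":0}]'
python3 -m jog '[{"delta_rot":[0,0,0],"travel":[0,0,-0.003],"hand":0},{"delta_rot":[0,0,0],"travel":[0,0,-0.003],"hand":0},{"delta_rot":[0,0,0],"travel":[0,0,-0.003],"hand":0}]'
python3 -m jog '[{"delta_rot":[0,0,0],"travel":[0,0,-0.003],"hand":0},{"delta_rot":[0,0,0],"travel":[0,0,-0.003],"hand":0},{"delta_rot":[0,0,0],"travel":[0,0,-0.003],"hand":0}]'
```

```text
time_s: 24.53
position: [572.5, 58.6, 74.6]
tool_rot: [0.992, 0.125, 0.001, 0.0]
ft_force: [0.3, 0.6, -2.0]
opening: 0.332
time_s: 24.78
position: [572.0, 57.6, 70.8]
tool_rot: [0.992, 0.125, 0.0, 0.0]
ft_force: [-0.2, 1.0, -0.7]
opening: 0.332
time_s: 25.03
position: [573.0, 57.3, 68.6]
tool_rot: [0.992, 0.124, 0.001, 0.0]
ft_force: [1.6, -1.3, 3.7]
opening: 0.331
```

```bash
python3 -m jog '[{"delta_rot":[0,0,0],"travel":[0,0,0],"hand":0.044},{"delta_rot":[0,0,0],"travel":[0,0,0],"hand":0.044},{"delta_rot":[0,0,0],"travel":[0,0,0],"hand":0.044},{"delta_rot":[0,0,0],"travel":[0,0,0],"hand":0.044},{"delta_rot":[0,0,0],"travel":[0,0,0.01],"hand":0.044},{"delta_rot":[0,0,0],"travel":[0,0,0.03],"hand":0.044},{"delta_rot":[0,0,0],"travel":[0,0,0.07],"hand":0.044},{"delta_rot":[0,0,0],"travel":[0,0,0.11],"hand":0.044},{"delta_rot":[0,0,0],"travel":[0,0,0.15],"hand":0.044},{"delta_rot":[0,0,0],"travel":[0,0,0.17],"hand":0.044},{"delta_rot":[0,0,0],"travel":[0,0,0.17],"hand":0.044}]' 40
python3 -m jog '[{"delta_rot":[0,0,0],"travel":[-0.01,0.02,0],"hand":0.05},{"delta_rot":[0,0,0],"travel":[-0.026,0.054,0],"hand":0.05},{"delta_rot":[0,0,0],"travel":[-0.042,0.087,0],"hand":0.05},{"delta_rot":[0,0,0],"travel":[-0.058,0.12,0],"hand":0.05},{"delta_rot":[0,0,0],"travel":[-0.074,0.153,0],"hand":0.05},{"delta_rot":[0,0,0],"travel":[-0.09,0.186,0],"hand":0.05},{"delta_rot":[0,0,0],"travel":[-0.106,0.219,0],"hand":0.05},{"delta_rot":[0,0,0],"travel":[-0.12,0.244,0],"hand":0.05},{"delta_rot":[0,-0.1,0],"travel":[-0.12,0.244,0],"hand":0.05},{"delta_rot":[0,-0.2,0],"travel":[-0.12,0.244,-0.02],"hand":0.05},{"delta_rot":[0,-0.3,0],"travel":[-0.12,0.244,-0.04],"hand":0.05},{"delta_rot":[0,-0.4,0],"travel":[-0.12,0.244,-0.06],"hand":0.05}]'
python3 -m jog '[{"delta_rot":[0,-0.054,0],"travel":[0,0,-0.027],"hand":0.05},{"delta_rot":[0,-0.054,0],"travel":[0,0,-0.027],"hand":0.05},{"delta_rot":[0,-0.054,0],"travel":[0,0,-0.027],"hand":0.05},{"delta_rot":[0,-0.054,0],"travel":[0,0,-0.027],"hand":0.05},{"delta_rot":[0,-0.054,0],"travel":[0,0,-0.027],"hand":0.05}]'
python3 - <<'E'
from h import *
o=bot.observe(); print(o["position"],o["tool_rot"],o["qpos"].round(2))
w=bot.camera("wrist"); cv2.imwrite("pics/w12raw.png",w)
g=hsv(w,(0,0,165),(180,50,255)).astype(np.uint8); g[:180]=0; g[240:]=0
for c in blobs(g,100): u=cen(c); print(np.round(u,1),cv2.contourArea(c),cv2.boundingRect(c),plane("wrist",u,112.7))
E
```

```text
time_s: 25.95
position: [574.9, 59.6, 243.6]
tool_rot: [0.992, 0.125, 0.006, -0.0]
ft_force: [0.4, 1.1, 0.9]
opening: 0.512
time_s: 26.95
position: [450.9, 302.4, 176.6]
tool_rot: [0.972, 0.123, 0.199, 0.024]
ft_force: [1.0, 0.7, -0.9]
opening: 0.586
time_s: 27.37
position: [455.1, 303.8, 153.8]
tool_rot: [0.967, 0.12, 0.225, 0.026]
ft_force: [-0.5, 0.3, 0.2]
opening: 0.588
[455.11370784 303.75344724 153.80909299] [0.96655708 0.11978465 0.22525222 0.02608603] [-0.21  0.15 -0.72  1.97  0.62  0.86 -2.6 ]
[258.4 205. ] 879.0 (240, 189, 37, 34) [471.9 302.1 112.7]
```

```bash
python3 -m jog '[{"delta_rot":[0,0,0],"travel":[-0.003,-0.002,0],"hand":0.05},{"delta_rot":[0,0,0],"travel":[0.002,-0.002,-0.011],"hand":0.05},{"delta_rot":[0,0,0],"travel":[0.011,-0.002,-0.03],"hand":0.05},{"delta_rot":[0,0,0],"travel":[0.021,-0.002,-0.05],"hand":0.05},{"delta_rot":[0,0,0],"travel":[0.031,-0.002,-0.07],"hand":0.05},{"delta_rot":[0,0,0],"travel":[0.04,-0.002,-0.09],"hand":0.05},{"delta_rot":[0,0,0],"travel":[0.049,-0.002,-0.107],"hand":0.05},{"delta_rot":[0,0,0],"travel":[0.049,-0.002,-0.107],"hand":0.05},{"delta_rot":[0,0,0],"travel":[0.049,-0.002,-0.107],"hand":0.05}]'
python3 -m jog '[{"delta_rot":[0,0,0],"travel":[0,0,0],"hand":0},{"delta_rot":[0,0,0],"travel":[0,0,0],"hand":0},{"delta_rot":[0,0,0],"travel":[0,0,0],"hand":0},{"delta_rot":[0,0,0],"travel":[0,0,0],"hand":0},{"delta_rot":[0,0,0],"travel":[0,0,0],"hand":0},{"delta_rot":[0,0,0],"travel":[0,0,0],"hand":0}]'
```

```text
time_s: 28.17
position: [501.4, 299.3, 43.4]
tool_rot: [0.967, 0.121, 0.223, 0.028]
ft_force: [0.3, 0.0, 0.3]
opening: 0.591
time_s: 28.67
position: [501.6, 302.2, 46.5]
tool_rot: [0.966, 0.122, 0.226, 0.027]
ft_force: [-1.5, 0.2, 6.4]
opening: 0.34
```

```bash
python3 -m jog '[{"delta_rot":[0,0,0],"travel":[-0.005,0,0.01],"hand":0},{"delta_rot":[0,0,0],"travel":[-0.015,0,0.031],"hand":0},{"delta_rot":[0,0,0],"travel":[-0.025,0,0.051],"hand":0},{"delta_rot":[0,0,0],"travel":[-0.037,0,0.076],"hand":0},{"delta_rot":[0,0,0],"travel":[-0.05,0,0.103],"hand":0},{"delta_rot":[0,0.1,0],"travel":[-0.05,0,0.13],"hand":0},{"delta_rot":[0,0.2,0],"travel":[-0.05,0,0.155],"hand":0},{"delta_rot":[0,0.3,0],"travel":[-0.05,0,0.175],"hand":0},{"delta_rot":[0,0.4,0],"travel":[-0.05,0,0.185],"hand":0},{"delta_rot":[0,0.454,0],"travel":[-0.05,0,0.19],"hand":0},{"delta_rot":[0,0.454,0],"travel":[-0.05,0,0.19],"hand":0},{"delta_rot":[0,0.454,0],"travel":[-0.05,0,0.19],"hand":0}]' 80
python3 -m jog '[{"delta_rot":[0,0,0],"travel":[0.006,-0.015,0],"hand":0},{"delta_rot":[0,0,0],"travel":[0.017,-0.047,0],"hand":0},{"delta_rot":[0,0,0],"travel":[0.029,-0.081,0],"hand":0},{"delta_rot":[0,0,0],"travel":[0.041,-0.115,0],"hand":0},{"delta_rot":[0,0,0],"travel":[0.053,-0.149,0],"hand":0},{"delta_rot":[0,0,0],"travel":[0.066,-0.184,0],"hand":0},{"delta_rot":[0,0,0],"travel":[0.079,-0.22,0],"hand":0},{"delta_rot":[0,0,0],"travel":[0.092,-0.256,0],"hand":0},{"delta_rot":[0,0,0],"travel":[0.105,-0.293,0],"hand":0},{"delta_rot":[0,0,0],"travel":[0.118,-0.33,0],"hand":0},{"delta_rot":[0,0,0],"travel":[0.118,-0.33,0],"hand":0},{"delta_rot":[0,0,0],"travel":[0.118,-0.33,0],"hand":0}]'
python3 -m jog '[{"delta_rot":[0,0,0],"travel":[0,0,0],"hand":0},{"delta_rot":[0,0,0],"travel":[0,0,-0.03],"hand":0},{"delta_rot":[0,0,0],"travel":[0,0,-0.06],"hand":0},{"delta_rot":[0,0,0],"travel":[0,0,-0.09],"hand":0},{"delta_rot":[0,0,0],"travel":[0,0,-0.12],"hand":0},{"delta_rot":[0,0,0],"travel":[0,0,-0.14],"hand":0},{"delta_rot":[0,0,0],"travel":[0,0,-0.15],"hand":0},{"delta_rot":[0,0,0],"travel":[0,0,-0.158],"hand":0},{"delta_rot":[0,0,0],"travel":[0,0,-0.158],"hand":0},{"delta_rot":[0,0,0],"travel":[0,0,-0.158],"hand":0}]'
```

```text
time_s: 29.67
position: [450.8, 299.6, 233.1]
tool_rot: [0.992, 0.124, -0.0, -0.0]
ft_force: [-0.8, 0.7, -2.0]
opening: 0.329
time_s: 30.67
position: [567.3, -32.8, 232.2]
tool_rot: [0.992, 0.123, -0.001, 0.001]
ft_force: [0.2, 1.1, -2.0]
opening: 0.328
time_s: 31.5
position: [569.3, -29.2, 76.5]
tool_rot: [0.992, 0.126, 0.001, 0.0]
ft_force: [0.7, -0.6, -1.5]
opening: 0.332
```

```bash
python3 -m jog '[{"delta_rot":[0,0,0],"travel":[0,0,-0.003],"hand":0},{"delta_rot":[0,0,0],"travel":[0,0,-0.006],"hand":0},{"delta_rot":[0,0,0],"travel":[0,0,-0.006],"hand":0}]'
python3 -m jog '[{"delta_rot":[0,0,0],"travel":[0,0,-0.003],"hand":0},{"delta_rot":[0,0,0],"travel":[0,0,-0.003],"hand":0},{"delta_rot":[0,0,0],"travel":[0,0,-0.003],"hand":0}]'
```

```text
time_s: 31.75
position: [569.0, -30.4, 69.8]
tool_rot: [0.992, 0.125, 0.0, 0.0]
ft_force: [0.8, 0.2, -2.6]
opening: 0.333
time_s: 32.0
position: [569.6, -30.3, 68.4]
tool_rot: [0.992, 0.125, 0.001, 0.001]
ft_force: [-2.5, -0.5, 6.8]
opening: 0.327
```

```bash
python3 -m jog '[{"delta_rot":[0,0,0],"travel":[0,0,0],"hand":0.044},{"delta_rot":[0,0,0],"travel":[0,0,0],"hand":0.044},{"delta_rot":[0,0,0],"travel":[0,0,0],"hand":0.044},{"delta_rot":[0,0,0],"travel":[0,0,0],"hand":0.044},{"delta_rot":[0,0,0],"travel":[0,0,0.01],"hand":0.044},{"delta_rot":[0,0,0],"travel":[0,0,0.03],"hand":0.044},{"delta_rot":[0,0,0],"travel":[0,0,0.07],"hand":0.044},{"delta_rot":[0,0,0],"travel":[0,0,0.11],"hand":0.044},{"delta_rot":[0,0,0],"travel":[0,0,0.15],"hand":0.044},{"delta_rot":[0,0,0],"travel":[0,0,0.18],"hand":0.044},{"delta_rot":[0,0,0],"travel":[-0.03,0,0.21],"hand":0.044},{"delta_rot":[0,0,0],"travel":[-0.06,0,0.21],"hand":0.044}]' 40
python3 -m jog '[{"delta_rot":[0,0,-0.1],"travel":[-0.04,-0.02,0],"hand":0.07},{"delta_rot":[0,0,-0.25],"travel":[-0.07,-0.03,0],"hand":0.07},{"delta_rot":[0,0,-0.25],"travel":[-0.07,-0.03,0],"hand":0.07},{"delta_rot":[0,0,-0.25],"travel":[-0.07,-0.03,0],"hand":0.07}]'
python3 - <<'E'
from h import *
o=bot.observe(); print(o["position"],o["tool_rot"]); print(P("wrist")[1])
w=bot.camera("wrist"); s=bot.camera("scene"); t=bot.camera("top"); cv2.imwrite("pics/w13raw.png",w); cv2.imwrite("pics/s13.png",s); cv2.imwrite("pics/t13.png",t)
cv2.imwrite("pics/v13.png",np.vstack([np.hstack([cv2.resize(cv2.convertScaleAbs(w,alpha=1.3),(400,300)),cv2.resize(cv2.convertScaleAbs(s[100:270,150:350],alpha=1.6),(353,300))]),np.hstack([cv2.resize(cv2.convertScaleAbs(t[110:260,200:400],alpha=1.6),(400,300)),np.zeros((300,353,3),np.uint8)])]))
E
```

```text
time_s: 33.0
position: [512.6, -30.5, 282.6]
tool_rot: [0.992, 0.124, 0.006, 0.001]
ft_force: [0.3, -0.2, 2.1]
opening: 0.514
time_s: 33.33
position: [437.5, -62.3, 277.2]
tool_rot: [1.0, -0.002, 0.001, 0.002]
ft_force: [0.5, 0.8, -0.1]
opening: 0.82
[437.46364915 -62.30888297 277.16450431] [ 9.99996485e-01 -1.97289625e-03  5.06953604e-04  1.69712633e-03]
[[-4.92097828e-03 -9.52905310e-01 -3.03228055e-01  5.16709952e+02]
 [-9.99981972e-01  5.73266674e-03 -1.78677073e-03 -6.20035462e+01]
 [ 3.44092871e-03  3.03213796e-01 -9.52916342e-01  4.54447892e+02]
 [ 0.00000000e+00  0.00000000e+00  0.00000000e+00  1.00000000e+00]]
```

View pics/v13.png

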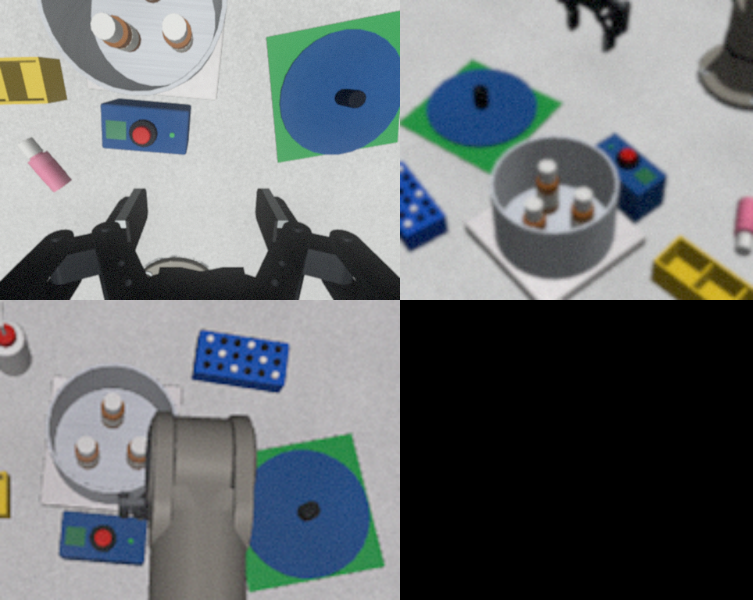

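All three bottles stand upright in the well, at wrist tile (110,35), (177,32) and (152,0), and the lid still lies on the mat. I measure the well rim from directly above before fetching the lid.

```bash
python3 -m jog '[{"delta_rot":[0,0,0],"travel":[0.03,0.02,0.02],"hand":0.07},{"delta_rot":[0,0,0],"travel":[0.06,0.04,0.03],"hand":0.07},{"delta_rot":[0,0,0],"travel":[0.09,0.06,0.03],"hand":0.07},{"delta_rot":[0,0,0],"travel":[0.122,0.076,0.03],"hand":0.07},{"delta_rot":[0,0,0],"travel":[0.122,0.076,0.03],"hand":0.07},{"delta_rot":[0,0,0],"travel":[0.122,0.076,0.03],"hand":0.07},{"delta_rot":[0,0,0],"travel":[0.122,0.076,0.03],"hand":0.07}]'
cat >rim.py <<'E'
from h import *
from scipy.optimize import least_squares
K,T=P("wrist"); im=bot.camera("wrist"); cv2.imwrite("pics/w14raw.png",im)
g=cv2.GaussianBlur(cv2.cvtColor(im,cv2.COLOR_BGR2GRAY),(3,3),0).astype(np.float32); Ti=np.linalg.inv(T)
c=np.array([594,14.]); rs=np.arange(80,126,.5); pts=[]
for a in np.radians(np.arange(0,360,3)):
    X=np.c_[c[0]+rs*np.cos(a),c[1]+rs*np.sin(a),np.full(len(rs),158.),np.ones(len(rs))]
    q=(Ti@X.T)[:3]; uv=(K@(q/q[2]))[:2].T
    if uv[:,1].max()>225 or uv.min()<2 or uv[:,0].max()>509 : continue
    p=cv2.remap(g,uv[:,0:1].astype(np.float32),uv[:,1:2].astype(np.float32),cv2.INTER_LINEAR).ravel()
    d=p[4:]-p[:-4]; pts.append((a,rs[2:-2][d.argmax()],d.max(),rs[2:-2][d.argmin()],d.min()))
pts=np.array(pts); print(len(pts)); print(np.c_[np.degrees(pts[::4,0]),pts[::4,1:]].round(0))
for k,nom in((1,"up"),(3,"down")):
    xy=c+pts[:,k:k+1]*np.c_[np.cos(pts[:,0]),np.sin(pts[:,0])]
    f=least_squares(lambda s:np.hypot(*(xy-s[:2]).T)-s[2],[*c,103],loss="soft_l1",f_scale=1); r=abs(f.fun); print(nom,f.x.round(1),np.median(abs(np.hypot(*(xy-f.x[:2]).T)-f.x[2])).round(2))
E
python3 rim.py
```

```text
time_s: 34.07
position: [561.0, 16.2, 305.6]
tool_rot: [1.0, 0.001, -0.001, -0.0]
ft_force: [-0.7, 0.4, 0.6]
opening: 0.816
95
[[  0. 103.  39.  87. -40.]
 [ 12. 102.  37.  86. -38.]
 [ 24. 102.  39.  86. -40.]
 [ 36. 102.  44.  84. -42.]
 [ 48. 102.  44.  82. -43.]
 [ 60. 101.  46.  81.  -4.]
 [ 72. 100.  45. 106.  -2.]
 [ 84. 100.  40. 104.  -2.]
 [ 96.  98.  43.  88.  -3.]
 [108.  98.  42. 124. -22.]
 [120.  98.  40. 123.  -3.]
 [132.  96.  41. 118.  -2.]
 [219.  96.  46. 111.  -2.]
 [231.  97.  44. 124.  -3.]
 [243.  98.  47. 114.  -3.]
 [255.  98.  42. 118.  -3.]
 [267. 100.  43. 122.  -3.]
 [279. 100.  40. 120.  -4.]
 [291. 101.  39. 115.  -3.]
 [303. 102.  36. 115.  -4.]
 [315. 102.  38.  81. -38.]
 [327. 102.  39.  84. -36.]
 [339. 103.  38.  86. -39.]
 [351. 103.  37.  86. -36.]]
up [597.9  13.9  99.2] 0.18
down [572.1  10.4 107.4] 7.25
```

The rim fit is clean: centre (597.9, 13.9), residual 0.2 mm. I take the lid from the same relative viewpoint, so that any camera bias cancels.

```bash
python3 -m jog '[{"delta_rot":[0,0,0],"travel":[-0.006,-0.015,0],"hand":0.07},{"delta_rot":[0,0,0],"travel":[-0.018,-0.05,0],"hand":0.07},{"delta_rot":[0,0,0],"travel":[-0.031,-0.087,0],"hand":0.07},{"delta_rot":[0,0,0],"travel":[-0.044,-0.124,0],"hand":0.07},{"delta_rot":[0,0,0],"travel":[-0.057,-0.161,0],"hand":0.07},{"delta_rot":[0,0,0],"travel":[-0.07,-0.198,0],"hand":0.07},{"delta_rot":[0,0,0],"travel":[-0.083,-0.235,0],"hand":0.07},{"delta_rot":[0,0,0],"travel":[-0.096,-0.272,0],"hand":0.07},{"delta_rot":[0,0,0],"travel":[-0.108,-0.305,0],"hand":0.07},{"delta_rot":[0,0,0],"travel":[-0.12,-0.332,-0.02],"hand":0.07},{"delta_rot":[0,0,0],"travel":[-0.12,-0.332,-0.06],"hand":0.07},{"delta_rot":[0,0,0],"travel":[-0.12,-0.332,-0.1],"hand":0.07}]'
python3 -m jog '[{"delta_rot":[0,0,0],"travel":[0,0,-0.036],"hand":0.07},{"delta_rot":[0,0,0],"travel":[0,0,-0.036],"hand":0.07},{"delta_rot":[0,0,0],"travel":[0,0,-0.036],"hand":0.07},{"delta_rot":[0,0,0],"travel":[0,0,-0.036],"hand":0.07},{"delta_rot":[0,0,0],"travel":[0,0,-0.036],"hand":0.07}]'
cat >lid.py <<'E'
import sys
from h import *
from scipy.optimize import least_squares
z=float(sys.argv[1]); c=np.array([float(sys.argv[2]),float(sys.argv[3])]); rmin=float(sys.argv[4]) if len(sys.argv)>4 else 95
K,T=P("wrist"); print(bot.observe()["position"].round(1)); im=bot.camera("wrist"); cv2.imwrite(f"pics/lid{bot.observe()['time_s']:.1f}.png",im)
g=cv2.GaussianBlur(hsv(im,(100,110,40),(125,255,255)).astype(np.float32)*100,(5,5),0); Ti=np.linalg.inv(T)
rs=np.arange(rmin,132,.5); pts=[]
for a in np.radians(np.arange(0,360,3)):
    X=np.c_[c[0]+rs*np.cos(a),c[1]+rs*np.sin(a),np.full(len(rs),z),np.ones(len(rs))]
    q=(Ti@X.T)[:3]; uv=(K@(q/q[2]))[:2].T
    if uv[:,1].max()>225 or uv.min()<2 or uv[:,0].max()>509: continue
    p=cv2.remap(g,uv[:,0:1].astype(np.float32),uv[:,1:2].astype(np.float32),cv2.INTER_LINEAR).ravel()
    d=p[4:]-p[:-4]; 
    if d.min()<-20: r=rs[2:-2][d.argmin()]; pts.append(c+r*np.array([np.cos(a),np.sin(a)]))
xy=np.array(pts); f=least_squares(lambda s:np.hypot(*(xy-s[:2]).T)-s[2],[*c,110],loss="soft_l1",f_scale=1)
print(len(xy),"lid",f.x.round(1),"res",np.median(abs(np.hypot(*(xy-f.x[:2]).T)-f.x[2])).round(2))
E
python3 lid.py 19 475.5 -317.4
```

```text
time_s: 35.12
position: [439.1, -321.2, 207.9]
tool_rot: [1.0, -0.004, 0.002, 0.003]
ft_force: [0.9, 0.6, -0.1]
opening: 0.819
time_s: 35.53
position: [443.0, -317.7, 174.3]
tool_rot: [1.0, 0.0, 0.003, 0.002]
ft_force: [-1.0, -0.2, 0.8]
opening: 0.823
[ 443.  -317.7  174.3]
93 lid [ 477.3 -318.4  110.1] res 0.19
```

```bash
python3 - <<'E'
from h import *
w=cv2.imread("pics/w13raw.png"); K=P("wrist")[0]
T=np.array([[-4.92097828e-03,-9.52905310e-01,-3.03228055e-01,5.16709952e+02],[-9.99981972e-01,5.73266674e-03,-1.78677073e-03,-6.20035462e+01],[3.44092871e-03,3.03213796e-01,-9.52916342e-01,4.54447892e+02],[0,0,0,1]])
m=hsv(w,(0,150,60),(6,255,255))|hsv(w,(174,150,60),(180,255,255)); m[:, :140]=0
for c in blobs(m,30): print(np.round(cen(c),1),cv2.contourArea(c),cv2.boundingRect(c),plane("wrist",cen(c),97,(K,T)),plane("wrist",cen(c),101,(K,T)))
E
python3 -m jog '[{"delta_rot":[0,0,0],"travel":[0.034,-0.001,-0.03],"hand":0.07},{"delta_rot":[0,0,0],"travel":[0.034,-0.001,-0.06],"hand":0.07},{"delta_rot":[0,0,0],"travel":[0.034,-0.001,-0.1],"hand":0.07},{"delta_rot":[0,0,0],"travel":[0.034,-0.001,-0.13],"hand":0.07},{"delta_rot":[0,0,0],"travel":[0.034,-0.001,-0.155],"hand":0.07},{"delta_rot":[0,0,0],"travel":[0.034,-0.001,-0.17],"hand":0.07},{"delta_rot":[0,0,0],"travel":[0.034,-0.001,-0.176],"hand":0.07},{"delta_rot":[0,0,0],"travel":[0.034,-0.001,-0.176],"hand":0.07},{"delta_rot":[0,0,0],"travel":[0.034,-0.001,-0.176],"hand":0.07}]' 60
python3 -m jog '[{"delta_rot":[0,0,0],"travel":[0,0,0],"hand":0},{"delta_rot":[0,0,0],"travel":[0,0,0],"hand":0},{"delta_rot":[0,0,0],"travel":[0,0,0],"hand":0},{"delta_rot":[0,0,0],"travel":[0,0,0],"hand":0},{"delta_rot":[0,0,0],"travel":[0,0,0],"hand":0},{"delta_rot":[0,0,0],"travel":[0,0,0],"hand":0},{"delta_rot":[0,0,0],"travel":[0,0,0],"hand":0},{"delta_rot":[0,0,0],"travel":[0,0,0],"hand":0}]'
```

```text
[180.6 172.7] 351.5 (170, 162, 22, 22) [427.   30.9  97. ] [428.   29.9 101. ]
time_s: 36.33
position: [476.5, -318.2, -3.8]
tool_rot: [1.0, 0.0, 0.001, 0.001]
ft_force: [0.0, 0.2, 0.9]
opening: 0.82
time_s: 37.0
position: [475.7, -318.2, -4.0]
tool_rot: [1.0, 0.0, 0.001, 0.001]
ft_force: [-0.6, -0.2, 6.8]
opening: 0.336
```

The lid is gripped. The wrist-seen button lies 171 mm from the fitted rim centre, which agrees with the given 170 mm. I lift and carry it over the well.

```bash
python3 -m jog '[{"delta_rot":[0,0,0],"travel":[0,0,0.01],"hand":0},{"delta_rot":[0,0,0],"travel":[0,0,0.03],"hand":0},{"delta_rot":[0,0,0],"travel":[0,0,0.06],"hand":0},{"delta_rot":[0,0,0],"travel":[0,0,0.09],"hand":0},{"delta_rot":[0,0,0],"travel":[0,0,0.12],"hand":0},{"delta_rot":[0,0,0],"travel":[0,0,0.15],"hand":0},{"delta_rot":[0,0,0],"travel":[0,0,0.18],"hand":0},{"delta_rot":[0,0,0],"travel":[0,0,0.21],"hand":0},{"delta_rot":[0,0,0],"travel":[0,0,0.23],"hand":0},{"delta_rot":[0,0,0],"travel":[0,0,0.24],"hand":0},{"delta_rot":[0,0,0],"travel":[0,0,0.24],"hand":0}]' 80
python3 -m jog '[{"delta_rot":[0,0,0],"travel":[0.004,0.01,0],"hand":0},{"delta_rot":[0,0,0],"travel":[0.013,0.035,0],"hand":0},{"delta_rot":[0,0,0],"travel":[0.025,0.067,0],"hand":0},{"delta_rot":[0,0,0],"travel":[0.037,0.1,0],"hand":0},{"delta_rot":[0,0,0],"travel":[0.049,0.134,0],"hand":0},{"delta_rot":[0,0,0],"travel":[0.061,0.168,0],"hand":0},{"delta_rot":[0,0,0],"travel":[0.073,0.202,0],"hand":0},{"delta_rot":[0,0,0],"travel":[0.085,0.236,0],"hand":0},{"delta_rot":[0,0,0],"travel":[0.097,0.268,0],"hand":0},{"delta_rot":[0,0,0],"travel":[0.108,0.298,0],"hand":0},{"delta_rot":[0,0,0],"travel":[0.116,0.32,0],"hand":0},{"delta_rot":[0,0,0],"travel":[0.121,0.332,0],"hand":0}]'
python3 -m jog '[{"delta_rot":[0,0,0],"travel":[0,0,0],"hand":0},{"delta_rot":[0,0,0],"travel":[0,0,-0.02],"hand":0},{"delta_rot":[0,0,0],"travel":[0,0,-0.05],"hand":0},{"delta_rot":[0,0,0],"travel":[0,0,-0.065],"hand":0},{"delta_rot":[0,0,0],"travel":[0,0,-0.07],"hand":0},{"delta_rot":[0,0,0],"travel":[0,0,-0.07],"hand":0},{"delta_rot":[0,0,0],"travel":[0,0,-0.07],"hand":0}]'
python3 -c "
from h import *
o=bot.observe();print(o['position'],o['tool_rot'].round(4),o['ft_force'])"
```

```text
time_s: 37.92
position: [475.8, -317.5, 236.7]
tool_rot: [1.0, 0.0, 0.002, 0.001]
ft_force: [1.7, -0.7, -3.2]
opening: 0.33
time_s: 38.92
position: [594.0, 21.1, 231.6]
tool_rot: [1.0, 0.004, -0.003, -0.002]
ft_force: [-0.3, 0.9, -2.9]
opening: 0.329
time_s: 39.5
position: [595.8, 13.4, 164.6]
tool_rot: [1.0, -0.001, -0.0, 0.0]
ft_force: [1.1, 0.1, -2.5]
opening: 0.332
[595.76086027  13.44827494 164.60033345] [ 1.e+00 -7.e-04 -1.e-04  4.e-04] [ 1.07131412  0.12330341 -2.49501796]
```

```bash
python3 -m jog '[{"delta_rot":[0,0,0],"travel":[0.001,0.001,-0.005],"hand":0},{"delta_rot":[0,0,0],"travel":[0.001,0.001,-0.01],"hand":0},{"delta_rot":[0,0,0],"travel":[0.001,0.001,-0.012],"hand":0},{"delta_rot":[0,0,0],"travel":[0.001,0.001,-0.012],"hand":0}]'
python3 -m jog '[{"delta_rot":[0,0,0],"travel":[0,0,-0.003],"hand":0},{"delta_rot":[0,0,0],"travel":[0,0,-0.005],"hand":0},{"delta_rot":[0,0,0],"travel":[0,0,-0.005],"hand":0},{"delta_rot":[0,0,0],"travel":[0,0,-0.005],"hand":0}]'
```

```text
time_s: 39.83
position: [596.4, 15.6, 152.0]
tool_rot: [1.0, 0.0, -0.0, 0.0]
ft_force: [-0.3, -0.2, -3.7]
opening: 0.329
time_s: 40.17
position: [596.6, 15.7, 147.3]
tool_rot: [1.0, 0.0, -0.0, 0.0]
ft_force: [0.4, 0.0, -3.0]
opening: 0.327
```

The plug is already about 4 mm inside the mouth with no contact force. I continue.

```bash
python3 -m jog '[{"delta_rot":[0,0,0],"travel":[0,-0.001,-0.003],"hand":0},{"delta_rot":[0,0,0],"travel":[0,-0.001,-0.004],"hand":0},{"delta_rot":[0,0,0],"travel":[0,-0.001,-0.004],"hand":0}]'
python3 -m jog '[{"delta_rot":[0,0,0],"travel":[0,0,-0.002],"hand":0},{"delta_rot":[0,0,0],"travel":[0,0,-0.003],"hand":0},{"delta_rot":[0,0,0],"travel":[0,0,-0.003],"hand":0}]'
```

```text
time_s: 40.42
position: [596.4, 14.4, 142.9]
tool_rot: [1.0, -0.0, -0.0, 0.0]
ft_force: [-0.2, -0.3, -2.9]
opening: 0.326
time_s: 40.67
position: [597.0, 14.8, 141.1]
tool_rot: [1.0, 0.0, 0.0, 0.0]
ft_force: [-1.8, -0.4, 0.4]
opening: 0.333
```

It's seated at TCP z 141.1, exactly as predicted. I release, lift and look back at the lid.

```bash
python3 -m jog '[{"delta_rot":[0,0,0],"travel":[0,0,0],"hand":0.07},{"delta_rot":[0,0,0],"travel":[0,0,0],"hand":0.07},{"delta_rot":[0,0,0],"travel":[0,0,0],"hand":0.07},{"delta_rot":[0,0,0],"travel":[0,0,0],"hand":0.07},{"delta_rot":[0,0,0],"travel":[0,0,0],"hand":0.07},{"delta_rot":[0,0,0],"travel":[0,0,0.03],"hand":0.07},{"delta_rot":[0,0,0],"travel":[0,0,0.07],"hand":0.07},{"delta_rot":[0,0,0],"travel":[-0.005,0,0.11],"hand":0.07},{"delta_rot":[0,0,0],"travel":[-0.02,0,0.15],"hand":0.07},{"delta_rot":[0,0,0],"travel":[-0.034,0,0.169],"hand":0.07},{"delta_rot":[0,0,0],"travel":[-0.034,0,0.169],"hand":0.07},{"delta_rot":[0,0,0],"travel":[-0.034,0,0.169],"hand":0.07}]'
python3 -m jog '[{"delta_rot":[0,0,0],"travel":[0,0,0],"hand":0.07},{"delta_rot":[0,0,0],"travel":[0,0,0],"hand":0.07},{"delta_rot":[0,0,0],"travel":[0,0,0],"hand":0.07}]'
python3 lid.py 164 597 14
```

```text
time_s: 41.67
position: [563.3, 15.2, 311.5]
tool_rot: [1.0, 0.0, 0.002, 0.0]
ft_force: [-0.0, 0.4, 0.0]
opening: 0.822
time_s: 41.92
position: [562.3, 14.3, 307.4]
tool_rot: [1.0, 0.0, -0.002, 0.0]
ft_force: [-0.3, 0.2, -0.2]
opening: 0.82
[562.3  14.3 307.4]
82 lid [598.8  14.8 109.6] res 0.16
```

The lid fits at (598.8,14.8) against the rim at (597.9,13.9), with the expected radius, so it's seated. I go to the button at about (427,30) with shut fingers.

```bash
python3 -m jog '[{"delta_rot":[0,0,0],"travel":[-0.03,0.004,0],"hand":0},{"delta_rot":[0,0,0],"travel":[-0.065,0.008,0],"hand":0},{"delta_rot":[0,0,0],"travel":[-0.1,0.012,0],"hand":0},{"delta_rot":[0,0,0],"travel":[-0.135,0.015,0],"hand":0},{"delta_rot":[0,0,0],"travel":[-0.135,0.015,-0.03],"hand":0},{"delta_rot":[0,0,0],"travel":[-0.135,0.015,-0.07],"hand":0},{"delta_rot":[0,0,0],"travel":[-0.135,0.015,-0.11],"hand":0},{"delta_rot":[0,0,0],"travel":[-0.135,0.015,-0.15],"hand":0},{"delta_rot":[0,0,0],"travel":[-0.135,0.015,-0.18],"hand":0},{"delta_rot":[0,0,0],"travel":[-0.135,0.015,-0.2],"hand":0},{"delta_rot":[0,0,0],"travel":[-0.135,0.015,-0.207],"hand":0},{"delta_rot":[0,0,0],"travel":[-0.135,0.015,-0.207],"hand":0}]'
python3 -m jog '[{"delta_rot":[0,0,0],"travel":[0,0,0],"hand":0},{"delta_rot":[0,0,0],"travel":[0,0,0],"hand":0},{"delta_rot":[0,0,0],"travel":[0,0,0],"hand":0}]'
python3 - <<'E'
from h import *
o=bot.observe(); print(o["position"],o["qpos"].round(2)); 
w=bot.camera("wrist"); s=bot.camera("scene")
m=hsv(w,(0,150,60),(6,255,255))|hsv(w,(174,150,60),(180,255,255))
for c in blobs(m,30): print(np.round(cen(c),1),cv2.contourArea(c),cv2.boundingRect(c),plane("wrist",cen(c),97))
cv2.imwrite("pics/v15.png",np.hstack([cv2.resize(cv2.convertScaleAbs(w,alpha=1.4),(400,300)),cv2.resize(cv2.convertScaleAbs(s[130:280,170:320],alpha=1.6),(300,300))]))
E
```

```text
time_s: 42.97
position: [425.7, 29.6, 100.4]
tool_rot: [1.0, 0.0, -0.003, -0.0]
ft_force: [-0.2, 0.1, 0.2]
opening: 0.004
time_s: 43.22
position: [429.4, 29.9, 104.0]
tool_rot: [1.0, 0.0, 0.002, 0.0]
ft_force: [-0.6, -0.8, -0.5]
opening: -0.001
[429.3708477   29.88171585 103.96251524] [ 0.45  0.2  -0.63  1.94  0.13  1.04 -1.81]
[258.9 220.8] 1032.0 (238, 203, 42, 38) [429.1  29.   97. ]
```

View pics/v15.png

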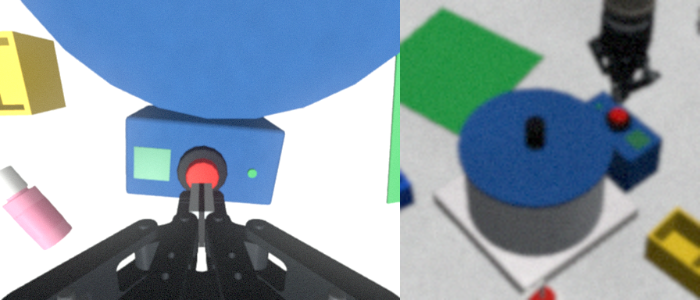

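The shut fingers stand right over the red button, seen at wrist (259,221). In the scene view the lid looks level and seated. I press in small steps.

```bash
python3 -m jog '[{"delta_rot":[0,0,0],"travel":[-0.001,-0.001,-0.015],"hand":0},{"delta_rot":[0,0,0],"travel":[-0.001,-0.001,-0.028],"hand":0},{"delta_rot":[0,0,0],"travel":[-0.001,-0.001,-0.036],"hand":0},{"delta_rot":[0,0,0],"travel":[-0.001,-0.001,-0.036],"hand":0}]'
python3 -m jog '[{"delta_rot":[0,0,0],"travel":[0,0,-0.003],"hand":0},{"delta_rot":[0,0,0],"travel":[0,0,-0.003],"hand":0}]'
python3 -m jog '[{"delta_rot":[0,0,0],"travel":[0,0,-0.003],"hand":0},{"delta_rot":[0,0,0],"travel":[0,0,-0.003],"hand":0}]'
```

```text
time_s: 43.65
position: [426.8, 28.5, 66.2]
tool_rot: [1.0, 0.0, -0.0, 0.0]
ft_force: [-0.5, -1.2, 3.4]
opening: 0.005
time_s: 43.82
position: [426.9, 28.5, 65.1]
tool_rot: [1.0, 0.0, -0.0, 0.001]
ft_force: [-4.3, 0.3, 8.9]
opening: 0.001
time_s: 43.98
position: [427.0, 28.4, 64.7]
tool_rot: [1.0, 0.0, -0.0, 0.002]
ft_force: [-11.1, -2.2, 30.6]
opening: -0.003
```

The force jumped to 30 N, so it's against a hard stop. I ease off in steps and read force against height to confirm this was the button's spring travel.

```bash
for i in 1 2 3; do python3 -m jog '[{"delta_rot":[0,0,0],"travel":[0,0,0.003],"hand":0},{"delta_rot":[0,0,0],"travel":[0,0,0.003],"hand":0},{"delta_rot":[0,0,0],"travel":[0,0,0.003],"hand":0}]' | grep -E 'pos|ft'; done
for i in 1 2 3 4 5; do python3 -m jog '[{"delta_rot":[0,0,0],"travel":[0,0,0.002],"hand":0},{"delta_rot":[0,0,0],"travel":[0,0,0.002],"hand":0},{"delta_rot":[0,0,0],"travel":[0,0,0.002],"hand":0}]' | grep -E 'pos|ft'; done
```

```text
position: [427.2, 28.5, 65.1]
ft_force: [-2.4, -1.1, 9.7]
position: [427.3, 28.6, 67.1]
ft_force: [-0.3, -0.4, 4.4]
position: [427.4, 28.6, 69.6]
ft_force: [0.7, 0.1, 1.5]
position: [426.4, 29.0, 71.2]
ft_force: [0.1, 1.1, 0.7]
position: [426.3, 28.8, 73.2]
ft_force: [-0.3, 0.1, -1.2]
position: [426.8, 28.7, 75.5]
ft_force: [0.1, 0.0, -0.4]
position: [426.8, 28.7, 77.5]
ft_force: [0.6, -0.1, -0.2]
position: [426.9, 28.7, 79.6]
ft_force: [0.1, 0.2, -0.0]
```

The force falls from about 5 N to 0 over z 65→71, which is the button's 6 mm spring travel, so it was fully pressed and has come back up. I retreat and check the lid once more.

```bash
python3 -m jog '[{"delta_rot":[0,0,0],"travel":[0,0,0.03],"hand":0},{"delta_rot":[0,0,0],"travel":[0,0,0.07],"hand":0},{"delta_rot":[0,0,0],"travel":[0,0,0.11],"hand":0.02},{"delta_rot":[0,0,0],"travel":[0,0,0.15],"hand":0.04},{"delta_rot":[0,0,0],"travel":[0,0,0.19],"hand":0.07},{"delta_rot":[0,0,0],"travel":[0.02,-0.003,0.228],"hand":0.07},{"delta_rot":[0,0,0],"travel":[0.06,-0.008,0.228],"hand":0.07},{"delta_rot":[0,0,0],"travel":[0.1,-0.012,0.228],"hand":0.07},{"delta_rot":[0,0,0],"travel":[0.135,-0.015,0.228],"hand":0.07},{"delta_rot":[0,0,0],"travel":[0.135,-0.015,0.228],"hand":0.07},{"delta_rot":[0,0,0],"travel":[0.135,-0.015,0.228],"hand":0.07},{"delta_rot":[0,0,0],"travel":[0.135,-0.015,0.228],"hand":0.07}]' | grep -E "pos|time|ft"
python3 lid.py 164 597 14
python3 - <<'E'
from h import *
s=bot.camera("scene"); t=bot.camera("top"); s0=cv2.imread("pics/scene0.png"); 
r=lambda im:[np.round(cen(c),1).tolist() for c in blobs(hsv(im,(0,130,60),(6,255,255))|hsv(im,(172,130,60),(180,255,255)),10)]
print("red scene start/now",r(s0),r(s)); k=hsv(s,(0,0,0),(180,255,45))[180:212,225:256]
print("knob",[np.round(np.array(cen(c))+[225,180],1) for c in blobs(k,8)])
b=lambda im:[np.round(cen(c),1).tolist() for c in blobs(hsv(im,(100,120,30),(125,255,255)),100)]
print("blue",b(s0),b(s)); o=bot.observe(); print(o["time_s"],o["ft_force"].round(1),abs(o["joint_velocities"]).max())
E
```

```text
time_s: 46.98
position: [561.2, 14.3, 306.9]
ft_force: [0.4, 0.0, -1.2]
[561.2  14.3 306.9]
80 lid [598.7  14.8 109.5] res 0.2
red scene start/now [[393.2, 254.3], [241.0, 279.9], [279.0, 187.4]] [[393.1, 254.4], [240.9, 280.0], [278.9, 187.4]]
knob [array([237.1, 196.2])]
blue [[245.2, 203.1], [153.6, 216.5]] [[244.9, 203.7], [153.6, 216.4]]
47.1333 [-0.2 -0.2  0.6] 0.004294542705843842
```

```bash
python3 -c "
from bench import bot
print(bot.finish_job())"
```

```text
the job is handed in; nothing more can be done
None
```

The job is done and handed in at about 47 s on the robot's clock; the hand-in reports no verdict.

**What I did:**
- I laid the lid flat on the green mat.
- I drew the three amber bottles out along their axes and stood them upright on the well floor. The fourth stall was empty.
- I put the lid back on the rim, then pressed the start button and let go.

**Last checks:**
- **Lid:** its centre is at (598.7, 14.8) and the fitted rim centre is (597.9, 13.9), about 1 mm apart. It seated at the predicted height, and it was unchanged after the button press.
- **Bottles:** in the last pictures before the lid went on, all three stood upright in the well. I could not see them once the lid was on.
- **Button:** the force reached 30 N at the hard stop. On easing off it fell from about 5 N to 0 over 6 mm, and the button is back at its starting pixel.
- **Bystanders:** the wash bottle and the rack are at their starting pixels. I did not measure the beaker at the end, but the arm never went near it.

**What failed or disagreed:**
- **Missed grasp:** my first grip on the lid knob closed on nothing. The fingertips end about 36 mm short of the reported tool point, so I allowed for that in every later grasp.
- **Lid and rim centres:** before I moved the lid, the cameras put its centre at x 592–595, while the rim fitted at x 598. I measured the lid and the rim from the same relative viewpoint, so a camera error would cancel.

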